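# Peel a clean tray off the nested stack and present it over the notebook

### The arm

A 7-joint arm with a two-finger parallel gripper is mounted at the origin on a cart in front of the work surface, level with it; the furniture and walls round the work are solid. World frame = base frame: x ahead of the robot, y to its left, z up, the work surface at z = 0. Lengths are in m, angles in rad, forces in N, time in s.
With the tool pointing down it reaches from about 0.4 to 0.925 m from the base axis. Payload 5.6 kg.
Tool frame: the origin (TCP) lies on the centre line of the jaws, within the pads' length; the fingertips stand 22 mm ahead of it and the grasp point (between the pads) lies 3 mm ahead of it; z points along the fingers, y is the line along which they close (so a half turn about z gives the same grasp; the last joint's range is limited). The gripper opens to 85 mm and grips with 20 to 120 N. Pads are 22 mm wide; open, the fingers measure 114 mm over their backs; the gripper's body (76 mm by 85 mm) begins 54 mm behind the grasp point. The pads swing forward as they close: fully open they stand 13 mm farther back than shut.
Start: joints at [-1.386, 0.468, -0.012, 1.603, 0.006, 1.071, -0.056], TCP at [0.147, 0.633, 0.253] pointing down, gripper open.
Joint ranges: [-2.53, 2.53], [-0.31, 2.02], [-1.57, 1.55], [0.28, 2.44], [-1.29, 4.43], [0.15, 1.84], [-2.92, 2.92]. Speed limits (rad/s): [2.57, 2.57, 3.14, 3.14, 3.14, 3.14, 3.14].

### API

Orientations are given as a unit quaternion [x, y, z, w].
In Python, from plant import observe, capture, job_done gives the robot as it stands.
- The arm moves only by the tool jog_arm, never from a script. Its argument "motion" is a list that holds one entry, the list of rows, each a list of 5 numbers: the shift along the tool's x, y, z each as a share of 0.12 m, from -1 to 1, then the turn about the tool's z as a share of 180 degrees, from -1 to 1, then the opening, from 0 (shut) to 1 (fully open). A call has 1 to 5 rows; each row is the pose to reach, as a shift and turn from the pose commanded when the call began, along the tool's axes at that moment, turning the shorter way round; what a row does not reach only later rows make up. A row lasts 1/12 s, in which the tool goes at most 41.7 mm and 7.16 degrees, less where a joint would pass 70% of its speed; a pose out of reach is approached as far as the arm can. A call with a number of a shift or a turn outside -1 to 1 is refused whole. A call with a gripper value outside its range is refused whole. The fingers move at their own pace and stop on an object; "squeeze" is the grip in N (left out, the last holds). Time passes only in rows, so rows that repeat a pose let the fingers close. It gives the time, the measured TCP pose, the force, the opening and the grip force at its end, in the units of the state.
- observe(): the state, without advancing time (a new reading comes with each control period).
- capture(name): name is "scene" or "top"; returns a dict with "image" (400x640x3 uint8, blue, green, red), "camera_matrix" (3x3 intrinsics, pixels), "R" (3x3) and "t" (3): a world point X has camera coordinates R X + t. Camera axes: x right, y down, z forward; pixel columns grow to the right and rows downward; lengths in m; the calibration is good to about 2 mm. A picture is of the moment at which its call begins. There is no depth.
- job_done(): hands the job in; it is judged then, once.
The state is a dict: "t": time; "joint_pos": joint angles; "joint_vel": joint speeds; "joint_efforts": joint torques, N m; "tcp_pos": TCP position; "eef_rot": TCP orientation; "ft_force": force on the tool from outside, world axes, zero at the start; "moment": the same for the moment, N m; "width": finger opening in m; "finger_force": force on a finger pad.
Only numpy, scipy, OpenCV 4.12 (cv2) and the standard library are available. Lean on these libraries where they do the work, as an engineer would, in place of code of your own. Each camera call takes 0.05 s, during which the arm holds its last target. There are 200 camera calls.

### The job

Swing the clear dust cover of the tray station up and back until it rests on its stop, without letting it bang. The rinsed trays cling together, so peel only the top one off by first lifting one corner or edge of its rim well up while the opposite edge still rests on the stack, leaving the rest of the stack and the other things on the bench where they are. Then carry that tray, upright and level, over the red notebook so that samples can be laid in it as they are logged, and finish while still holding it there in the gripper, raised about 15 cm above the bench.

Things in the scene. Friction and masses are not known exactly. Their poses are not given: they have to be found in the camera images.
- station: Tray station, fixed: grey base plate 206 x 176 mm, its top 12 mm above the bench, with a clear box-shaped dust cover (136 x 154 mm, 106 mm tall, aluminium edging) hinged on it, and two rubber stop buffers behind the hinge. Origin: on the bench under the middle of the stack of trays. x points from the cover's pull (front) to its hinge (rear), z up.
- cover (a joint): Angle of the dust cover (rad): 0 shut, 1.66 open on its stop. It swings up and towards the rear about the station's y axis. A stiff friction hinge holds it at any angle; lifting it takes about 3 N at the pull. It may stand a little ajar at the start.
- cover_pull (a point): Centre of the cover's pull: aluminium round bar 14 mm thick, 44 mm long along the station's y, its flat ends free, 26 mm off the middle of the cover's front wall on a 12 mm wide neck, 184 mm from the hinge axis. With the cover shut it lies at (-104, 0, 100) mm in the station's frame, the cover's top at 118 mm. The frame turns with the cover.
- cover_hinge (a point): Point on the cover's hinge axis, at (62, 0, 20) mm in the station's frame; the axis runs along the station's y.
- top_tray: Top tray of the stack: white formed plastic, 60 g, 84 mm along its x, 120 along y, 30 high. Rim: a band 8 mm wide, 10 mm tall (z 20 to 30), upright inside and outside (outer faces at x = +-42, y = +-60 mm), corners rounded; below it the bowl slopes in to a 50 x 86 mm floor, 28 deep inside. Origin: centre of underside, z up, axes as the station's while nested; rim top then 94 mm above the bench.
- tray_stack: The four trays below: same shape, one loose 0.34 kg pile, 69 mm high; origin: centre of its underside, 52 mm under the top tray's. Its highest rim band lies 3 mm under the top tray's. The top tray clings to it at its four corners, about 1 N each until that corner has risen 4 mm: pulled straight up it drags the pile along; tilted about one edge or corner it comes free at about 2.5 N.
- notebook: Red spiral notebook lying flat on the bench to the left, 210 x 152 mm, 15 mm thick. Origin: centre of its underside.
- calculator: Bystander: dark pocket calculator lying flat, 118 x 68 x 14 mm, to the right of the station. Origin: centre of its underside.
- sticky_pad: Bystander: yellow note pad, 77 x 77 x 14 mm, at the front right. Origin: centre of its underside.
- bottle_5: Bystander: brown reagent bottle, 52 mm wide, 94 mm high, at the rear left. Origin: centre of its underside.

How it is judged:
By the outcome, as a careful person would: the job done as asked, in the order asked, and still so for the second after the job is handed in, while the arm keeps its last pose, push and grip.
It also fails if it takes over 54 s, if anything falls off the work surface, if the arm or the gripper's body presses on something with over 40 N, if the wrist force passes 120 N, or if a joint passes its speed limit or range.

## Working session

There is one attempt and no reset: what is moved stays moved. The work goes in short steps, Python scripts to look and compute and a tool call to move; the robot and the scene stay as the last step left them, time stands still between calls to the robot, and variables do not carry over. Pictures are saved under pics/ and viewed, at most 10 in all, crops included, and the job is handed in when it is done.

Besides the shell and the picture viewer there is one more tool, called after ">>>" by a JSON object that holds its "api" and its "payload", one argument or row to a line. jog_arm: Moves the arm, as the interface text tells. Shift numbers are shares of 0.12 m and turn numbers shares of 180 degrees, none past 1 either way. Its arguments: {"type":"object","properties":{"motion":{"type":"array"},"squeeze":{"type":"number"}},"required":["motion"]}

```bash
mkdir -p pics; cat > h.py <<'E'
import sys; sys.path.insert(0,'.')
import numpy as np, cv2
from plant import observe, capture, job_done
def ray(c,u,v):
    d=c['R'].T@np.linalg.inv(c['camera_matrix'])@np.array([u,v,1.]); return -c['R'].T@np.array(c['t']), d
def plane(c,u,v,z):
    c=dict(c,R=np.array(c['R'])); o,d=ray(c,u,v); return o+d*(z-o[2])/d[2]
def proj(c,X):
    p=np.array(c['camera_matrix'])@(np.array(c['R'])@np.array(X)+np.array(c['t'])); return p[:2]/p[2]
def save(c,n): cv2.imwrite('pics/'+n+'.png',c['image'])
E
python3 - <<'E'
from h import *
for n in('scene','top'):
    c=capture(n); save(c,n+'0'); print(n,np.round(-np.array(c['R']).T@c['t'],3),np.round(c['R'],2).tolist(),c['camera_matrix'][0][0])
    np.savez(''+n+'0.npz',**c)
o=observe(); print(o)
E
```

```text
scene [ 0.02  -0.683  0.875] [[0.81, -0.58, -0.01], [-0.39, -0.52, -0.76], [0.44, 0.62, -0.65]] 420.4902091180782
top [0.36  0.033 1.564] [[-0.02, -1.0, 0.0], [-0.99, 0.02, -0.12], [0.12, -0.0, -0.99]] 473.9873273487373
{'t': 0.1, 'joint_pos': array([-1.38599541,  0.46829429, -0.0115824 ,  1.60354721,  0.00601527,
        1.07140901, -0.05631216]), 'joint_vel': array([ 0.00043799, -0.00179138,  0.0012708 , -0.00234151,  0.00040905,
       -0.00072569,  0.00147864]), 'joint_efforts': array([ 1.34730395e-03, -5.33525062e+01,  2.17515783e-02, -2.51972151e+01,
        1.15029555e-02,  4.27450301e-03, -1.68147352e-05]), 'tcp_pos': array([0.14676367, 0.63272528, 0.25242371]), 'eef_rot': array([ 1.13697735e-01,  9.93515056e-01, -8.11712302e-04, -2.27049350e-05]), 'ft_force': array([-0.10137506, -0.06459815, -0.89811142]), 'moment': array([-0.01004548,  0.02990978,  0.0219805 ]), 'finger_force': 0.0, 'width': 0.08552614012762297}
```

View pics/scene0.png

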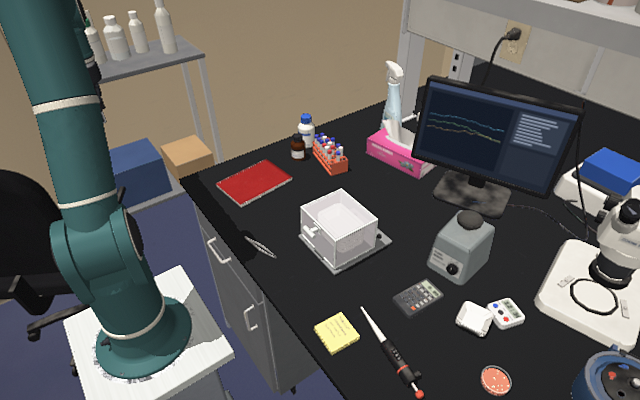

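View pics/top0.png

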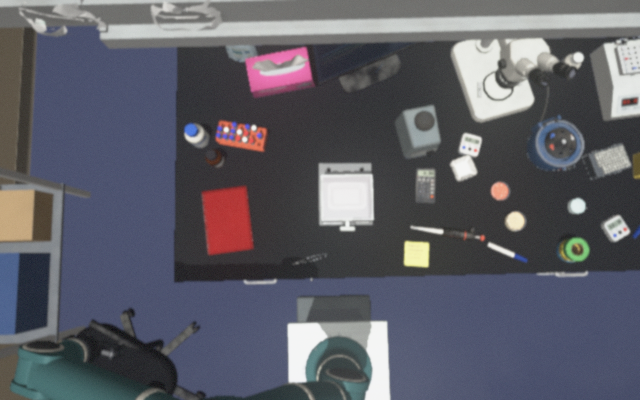

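The scene view shows the station around (343,230) with its pull near (312,231), and the notebook at (254,183). In the top view the station is at (346,197), the pull at (347,226), the notebook at (228,220), and the arm is off to the left.

```bash
python3 - <<'E'
from h import *
T=dict(np.load('top0.npz')); S=dict(np.load('scene0.npz'))
a=T['image'][155:240,305:390]; b=S['image'][180:275,290:395]
a=cv2.resize(a,(380,380),interpolation=cv2.INTER_CUBIC); b=cv2.resize(b,(420,380),interpolation=cv2.INTER_CUBIC)
cv2.imwrite('pics/crop0.png',np.hstack([a,b]))
hsv=cv2.cvtColor(T['image'],cv2.COLOR_BGR2HSV)
m=((hsv[...,0]<8)|(hsv[...,0]>172))&(hsv[...,1]>150)
m=m.astype(np.uint8)*255; m[:, :195]=0; m[:,265:]=0; m[:175]=0
r=cv2.minAreaRect(cv2.findNonZero(m)); print(r)
print([np.round(plane(T,*p,0.015),3).tolist() for p in cv2.boxPoints(r)], plane(T,*r[0],.015))
# base plate: grey, z=.012
print('pull', plane(T,347,228,.10))
E
```

```text
((227.30377197265625, 219.9081268310547), (64.04027557373047, 44.16962432861328), 83.48019409179688)
[[0.583, 0.434, 0.015], [0.596, 0.289, 0.015], [0.387, 0.266, 0.015], [0.374, 0.409, 0.015]] [0.4843755 0.3495776 0.015    ]
pull [ 0.44334457 -0.0372692   0.1       ]
```

View pics/crop0.png

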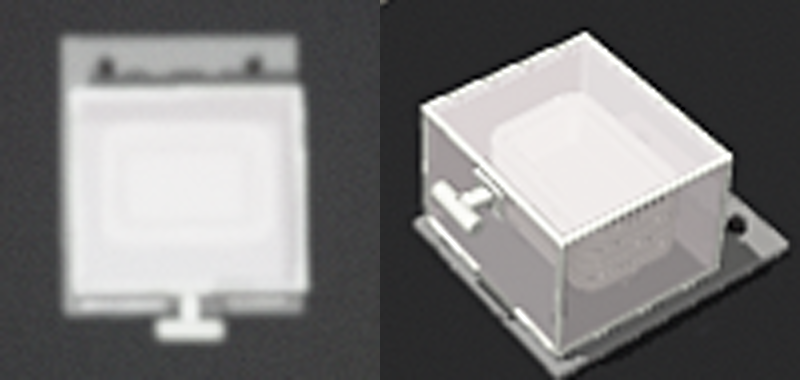

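The crop shows the cover nearly shut with the T-shaped pull, its bar ends at (158,330) and (222,330) in the left panel and centre about (456,207) in the right. The plate corners are at (62,36), (298,36), (303,312) and (65,315), and the buffers at (105,68) and (255,68).

```bash
python3 - <<'E'
from h import *
T=dict(np.load('top0.npz')); S=dict(np.load('scene0.npz'))
t=lambda x,y:(305+(x+.5)*85/380-.5,155+(y+.5)*85/380-.5)
s=lambda x,y:(290+(x-380+.5)/4-.5,180+(y+.5)/4-.5)
def tri(p,q):
    o1,d1=ray(T,*p);o2,d2=ray(S,*q)
    d1/=np.linalg.norm(d1);d2/=np.linalg.norm(d2)
    k=np.linalg.lstsq(np.c_[d1,-d2],o2-o1,rcond=None)[0]
    a,b=o1+k[0]*d1,o2+k[1]*d2; return np.round((a+b)/2,4),round(np.linalg.norm(a-b),4)
print('pull',tri(t(190,330),s(456,207)))
print('endL',tri(t(158,330),s(440,190)),'endR',tri(t(222,330),s(473,223)))
for n,p,q in(('frontL',(70,292),(424,107)),('frontR',(307,290),(563,243)),('rearR',(302,87),(729,156)),('rearL',(68,88),(586,35))): print(n,tri(t(*p),s(*q)))
for p in((62,36),(298,36),(303,312),(65,315)): print('plate',np.round(plane(T,*t(*p),.012),4))
for p in((417,222),(560,375),(787,243)): print('plateS',np.round(plane(S,*s(*p),.012),4))
print('tray outer', [np.round(plane(T,*t(*p),.09),4) for p in((103,122),(275,120),(275,243),(103,243))])
E
```

```text
pull (array([ 0.4426, -0.0378,  0.1074]), np.float64(0.0024))
endL (array([ 0.4439, -0.0162,  0.1048]), np.float64(0.0037)) endR (array([ 0.4415, -0.0593,  0.1111]), np.float64(0.0015))
frontL (array([0.4711, 0.0432, 0.1206]), np.float64(0.0052))
frontR (array([ 0.4673, -0.1177,  0.1256]), np.float64(0.0035))
rearR (array([ 0.6058, -0.1185,  0.1229]), np.float64(0.001))
rearL (array([0.6115, 0.042 , 0.1167]), np.float64(0.0021))
plate [0.6681 0.0468 0.012 ]
plate [ 0.6638 -0.1289  0.012 ]
plate [ 0.4581 -0.125   0.012 ]
plate [0.4602 0.0494 0.012 ]
plateS [0.465  0.0459 0.012 ]
plateS [ 0.4626 -0.1263  0.012 ]
plateS [ 0.6644 -0.1265  0.012 ]
tray outer [array([0.5904, 0.0187, 0.09  ]), array([ 0.5888, -0.1024,  0.09  ]), array([ 0.5019, -0.0993,  0.09  ]), array([0.5048, 0.0209, 0.09  ])]
```

>>> {"api": "jog_arm", "payload": {
  "motion": [
    [[-1, -0.75, 0, -0.067, 1], [-1, -0.75, 0, -0.067, 1], [-1, -0.75, 0, -0.067, 1], [-1, -0.75, 0, -0.067, 1], [-1, -0.75, 0, -0.067, 1]]
  ],
  "squeeze": 40
}}

```text
t: 0.52
tcp_pos: [0.2489, 0.5132, 0.253]
eef_rot: [0.013, 1.0, -0.002, 0.001]
ft_force: [1.1, 0.9, -0.5]
width: 0.0852
finger_force: 0.0
```

>>> {"api": "jog_arm", "payload": {
  "motion": [
    [[-1, -1, 0, 0, 1], [-1, -1, 0, 0, 1], [-1, -1, 0, 0, 1], [-1, -1, 0, 0, 1], [-1, -1, 0, 0, 1]]
  ]
}}

```text
t: 0.93
tcp_pos: [0.3674, 0.3898, 0.2532]
eef_rot: [0.014, 1.0, -0.002, 0.001]
ft_force: [0.7, -1.6, -0.3]
width: 0.0853
finger_force: 0.0
```

>>> {"api": "jog_arm", "payload": {
  "motion": [
    [[-0.7, -1, 0, 0, 1], [-0.7, -1, 0, 0, 1], [-0.7, -1, 0, 0, 1], [-0.7, -1, 0, 0, 1], [-0.7, -1, 0, 0, 1]]
  ]
}}

```text
t: 1.35
tcp_pos: [0.4463, 0.2699, 0.2532]
eef_rot: [0.013, 1.0, -0.001, 0.001]
ft_force: [-0.5, 0.5, 0.4]
width: 0.0855
finger_force: 0.0
```

>>> {"api": "jog_arm", "payload": {
  "motion": [
    [[0, -1, 0, 0, 1], [0, -1, 0, 0, 1], [0, -1, 0, 0, 1], [0, -1, 0, 0, 1]]
  ]
}}

```text
t: 1.68
tcp_pos: [0.4407, 0.1488, 0.2531]
eef_rot: [0.013, 1.0, -0.001, -0.001]
ft_force: [0.7, -0.3, 0.4]
width: 0.0855
finger_force: 0.0
```

>>> {"api": "jog_arm", "payload": {
  "motion": [
    [[-0.03, -1, 0, 0, 1], [-0.03, -1, 0, 0, 1], [-0.03, -1, 0, 0, 1], [-0.03, -1, 0, 0, 1]]
  ]
}}

```text
t: 2.02
tcp_pos: [0.4425, 0.0293, 0.2534]
eef_rot: [0.013, 1.0, -0.001, 0.0]
ft_force: [0.1, 0.4, 0.5]
width: 0.0849
finger_force: 0.0
```

>>> {"api": "jog_arm", "payload": {
  "motion": [
    [[0, -0.57, 0.5, 0, 1], [0, -0.57, 0.5, 0, 1], [0, -0.57, 0.5, 0, 1], [0, -0.57, 0.5, 0, 1]]
  ]
}}

```text
t: 2.35
tcp_pos: [0.4402, -0.0343, 0.1916]
eef_rot: [0.01, 1.0, -0.0, -0.002]
ft_force: [0.7, -0.1, 0.4]
width: 0.0855
finger_force: 0.0
```

```bash
python3 - <<'E'
from h import *
o=observe(); print(o['t'],o['tcp_pos'])
S=capture('scene'); T=capture('top')
b=cv2.resize(S['image'][150:275,270:395],(480,480),interpolation=cv2.INTER_CUBIC)
cv2.imwrite('pics/crop1.png',b)
E
```

```text
2.35 [ 0.44016825 -0.03428125  0.19157964]
```

View pics/crop1.png

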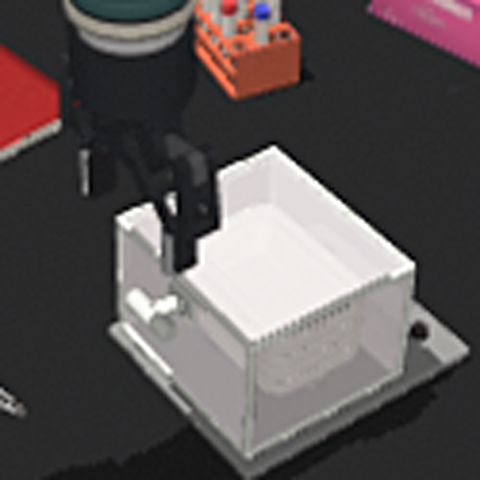

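The gripper hangs above and astride the pull (bar at about (150,305)), with the jaws to either side of it. Next I descend and close.

>>> {"api": "jog_arm", "payload": {
  "motion": [
    [[-0.02, -0.02, 0.35, 0, 1], [-0.02, -0.02, 0.35, 0, 1], [-0.02, -0.02, 0.68, 0, 1], [-0.02, -0.02, 0.68, 0, 1], [-0.02, -0.02, 0.68, 0, 1]]
  ]
}}

```text
t: 2.87
tcp_pos: [0.4431, -0.0347, 0.1118]
eef_rot: [0.008, 1.0, 0.0, -0.002]
ft_force: [-0.0, 0.2, 0.6]
width: 0.0855
finger_force: 0.0
```

>>> {"api": "jog_arm", "payload": {
  "motion": [
    [[0, 0, 0, 0, 0.4], [0, 0, 0, 0, 0.4], [0, 0, 0, 0, 0.4], [0, 0, 0, 0, 0.4], [0, 0, 0, 0, 0.4]]
  ]
}}

```text
t: 3.28
tcp_pos: [0.4444, -0.0362, 0.1129]
eef_rot: [0.009, 1.0, 0.0, 0.001]
ft_force: [-0.3, -1.3, 2.3]
width: 0.0428
finger_force: 43.1
```

>>> {"api": "jog_arm", "payload": {
  "motion": [
    [[0, 0, 0, 0, 0.2], [0, 0, 0, 0, 0.2], [0, 0, 0, 0, 0.2], [0, 0, 0, 0, 0.2], [0, 0, 0, 0, 0.2]]
  ]
}}

```text
t: 3.7
tcp_pos: [0.4438, -0.0362, 0.1116]
eef_rot: [0.009, 1.0, -0.0, -0.0]
ft_force: [-1.1, -3.1, 1.4]
width: 0.0427
finger_force: 43.2
```

```bash
python3 - <<'E'
import numpy as np
r=.184/.12
for a0,a1 in((153,137),(137,121),(121,105),(105,89),(89,76),(76,66),(66,59)):
    A=np.radians(np.linspace(a0,a1,6))
    print(a0,a1,[[round(float(-r*(np.cos(a)-np.cos(A[0]))),3),0,round(float(-r*(np.sin(a)-np.sin(A[0]))),3),0,.2] for a in A[1:]])
E
```

```text
153 137 [[-0.041, 0, -0.075, 0, 0.2], [-0.086, 0, -0.148, 0, 0.2], [-0.135, 0, -0.218, 0, 0.2], [-0.188, 0, -0.285, 0, 0.2], [-0.245, 0, -0.35, 0, 0.2]]
137 121 [[-0.06, 0, -0.061, 0, 0.2], [-0.124, 0, -0.118, 0, 0.2], [-0.19, 0, -0.172, 0, 0.2], [-0.26, 0, -0.222, 0, 0.2], [-0.332, 0, -0.269, 0, 0.2]]
121 105 [[-0.075, 0, -0.042, 0, 0.2], [-0.151, 0, -0.08, 0, 0.2], [-0.23, 0, -0.113, 0, 0.2], [-0.311, 0, -0.142, 0, 0.2], [-0.393, 0, -0.167, 0, 0.2]]
105 89 [[-0.083, 0, -0.02, 0, 0.2], [-0.168, 0, -0.035, 0, 0.2], [-0.253, 0, -0.045, 0, 0.2], [-0.338, 0, -0.051, 0, 0.2], [-0.424, 0, -0.052, 0, 0.2]]
89 76 [[-0.07, 0, 0.003, 0, 0.2], [-0.139, 0, 0.009, 0, 0.2], [-0.208, 0, 0.018, 0, 0.2], [-0.276, 0, 0.03, 0, 0.2], [-0.344, 0, 0.045, 0, 0.2]]
76 66 [[-0.052, 0, 0.014, 0, 0.2], [-0.103, 0, 0.03, 0, 0.2], [-0.153, 0, 0.047, 0, 0.2], [-0.203, 0, 0.066, 0, 0.2], [-0.253, 0, 0.087, 0, 0.2]]
66 59 [[-0.034, 0, 0.016, 0, 0.2], [-0.068, 0, 0.032, 0, 0.2], [-0.101, 0, 0.049, 0, 0.2], [-0.134, 0, 0.068, 0, 0.2], [-0.166, 0, 0.086, 0, 0.2]]
```

>>> {"api": "jog_arm", "payload": {
  "motion": [
    [[-0.04, 0, -0.075, 0, 0.2], [-0.085, 0, -0.15, 0, 0.2], [-0.135, 0, -0.22, 0, 0.2], [-0.19, 0, -0.285, 0, 0.2], [-0.245, 0, -0.35, 0, 0.2]]
  ]
}}

```text
t: 4.12
tcp_pos: [0.4729, -0.0366, 0.1537]
eef_rot: [0.009, 1.0, -0.0, -0.001]
ft_force: [2.1, -2.2, -6.3]
width: 0.0425
finger_force: 41.8
```

>>> {"api": "jog_arm", "payload": {
  "motion": [
    [[-0.06, 0, -0.06, 0, 0.2], [-0.125, 0, -0.12, 0, 0.2], [-0.19, 0, -0.17, 0, 0.2], [-0.26, 0, -0.22, 0, 0.2], [-0.33, 0, -0.27, 0, 0.2]]
  ]
}}

```text
t: 4.53
tcp_pos: [0.5134, -0.0372, 0.1865]
eef_rot: [0.009, 1.0, -0.0, -0.0]
ft_force: [0.6, -3.1, -7.5]
width: 0.0425
finger_force: 41.6
```

Forces are low and consistent with lifting the cover. Continuing along the arc.

>>> {"api": "jog_arm", "payload": {
  "motion": [
    [[-0.075, 0, -0.04, 0, 0.2], [-0.15, 0, -0.08, 0, 0.2], [-0.23, 0, -0.113, 0, 0.2], [-0.31, 0, -0.142, 0, 0.2], [-0.393, 0, -0.167, 0, 0.2]]
  ]
}}

```text
t: 4.95
tcp_pos: [0.5608, -0.0379, 0.2068]
eef_rot: [0.009, 1.0, 0.0, -0.0]
ft_force: [-3.0, -2.9, -0.8]
width: 0.0426
finger_force: 41.1
```

>>> {"api": "jog_arm", "payload": {
  "motion": [
    [[-0.083, 0, -0.02, 0, 0.2], [-0.168, 0, -0.035, 0, 0.2], [-0.253, 0, -0.045, 0, 0.2], [-0.338, 0, -0.05, 0, 0.2], [-0.424, 0, -0.052, 0, 0.2]]
  ]
}}

```text
t: 5.37
tcp_pos: [0.6125, -0.0386, 0.2139]
eef_rot: [0.009, 1.0, 0.0, 0.001]
ft_force: [-2.8, -1.4, 1.9]
width: 0.043
finger_force: 40.3
```

>>> {"api": "jog_arm", "payload": {
  "motion": [
    [[-0.07, 0, 0.003, 0, 0.2], [-0.14, 0, 0.01, 0, 0.2], [-0.21, 0, 0.018, 0, 0.2], [-0.276, 0, 0.03, 0, 0.2], [-0.344, 0, 0.045, 0, 0.2]]
  ]
}}

```text
t: 5.78
tcp_pos: [0.6547, -0.0392, 0.209]
eef_rot: [0.008, 1.0, 0.0, 0.002]
ft_force: [-1.2, -1.1, 6.0]
width: 0.0428
finger_force: 39.8
```

>>> {"api": "jog_arm", "payload": {
  "motion": [
    [[-0.052, 0, 0.014, 0, 0.2], [-0.103, 0, 0.03, 0, 0.2], [-0.153, 0, 0.047, 0, 0.2], [-0.203, 0, 0.066, 0, 0.2], [-0.253, 0, 0.087, 0, 0.2]]
  ]
}}

```text
t: 6.2
tcp_pos: [0.6858, -0.0396, 0.1992]
eef_rot: [0.008, 1.0, 0.0, 0.004]
ft_force: [1.3, -1.6, 7.8]
width: 0.0425
finger_force: 39.6
```

>>> {"api": "jog_arm", "payload": {
  "motion": [
    [[-0.02, 0, 0.01, 0, 0.2], [-0.04, 0, 0.019, 0, 0.2], [-0.06, 0, 0.029, 0, 0.2], [-0.08, 0, 0.038, 0, 0.2], [-0.1, 0, 0.049, 0, 0.2]]
  ]
}}

```text
t: 6.62
tcp_pos: [0.6981, -0.0398, 0.1937]
eef_rot: [0.008, 1.0, 0.0, 0.004]
ft_force: [0.9, -0.9, 7.3]
width: 0.0425
finger_force: 39.6
```

>>> {"api": "jog_arm", "payload": {
  "motion": [
    [[-0.01, 0, 0.005, 0, 0.2], [-0.02, 0, 0.011, 0, 0.2], [-0.03, 0, 0.016, 0, 0.2], [-0.04, 0, 0.022, 0, 0.2], [-0.05, 0, 0.028, 0, 0.2]]
  ]
}}

```text
t: 7.03
tcp_pos: [0.7042, -0.0399, 0.1905]
eef_rot: [0.008, 1.0, 0.0, 0.004]
ft_force: [2.5, -0.3, 8.1]
width: 0.0423
finger_force: 39.6
```

>>> {"api": "jog_arm", "payload": {
  "motion": [
    [[-0.01, 0, 0.006, 0, 0.2], [-0.02, 0, 0.012, 0, 0.2], [-0.03, 0, 0.018, 0, 0.2], [-0.04, 0, 0.024, 0, 0.2], [-0.04, 0, 0.024, 0, 0.2]]
  ]
}}

```text
t: 7.45
tcp_pos: [0.7093, -0.04, 0.1876]
eef_rot: [0.008, 1.0, 0.0, 0.005]
ft_force: [2.9, -1.4, 6.4]
width: 0.0425
finger_force: 39.6
```

>>> {"api": "jog_arm", "payload": {
  "motion": [
    [[-0.01, 0, 0.006, 0, 0.2], [-0.02, 0, 0.012, 0, 0.2], [-0.03, 0, 0.018, 0, 0.2], [-0.03, 0, 0.018, 0, 0.2]]
  ]
}}

```text
t: 7.78
tcp_pos: [0.713, -0.04, 0.1854]
eef_rot: [0.008, 1.0, 0.0, 0.005]
ft_force: [2.0, -1.3, 6.6]
width: 0.0424
finger_force: 39.7
```

```bash
python3 - <<'E'
from h import *
S=capture('scene'); o=observe(); print(o['tcp_pos'],o['ft_force'])
b=cv2.resize(S['image'][110:280,270:440],(560,560),interpolation=cv2.INTER_CUBIC)
cv2.imwrite('pics/crop2.png',b)
E
```

```text
[ 0.71294873 -0.04000351  0.18540198] [ 3.43443202 -1.51794402  6.50752899]
```

View pics/crop2.png

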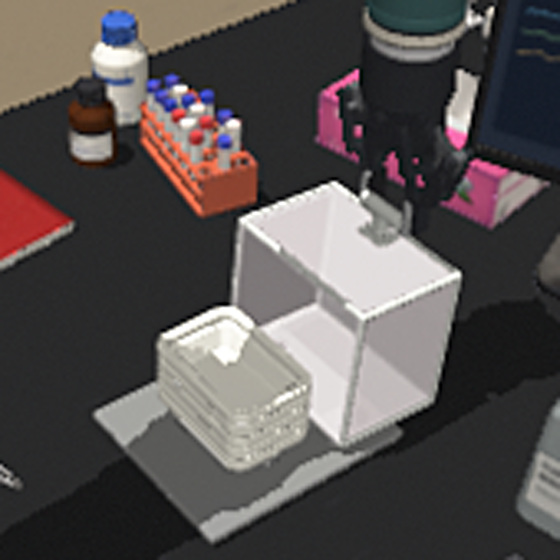

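The cover is up with its front wall nearly level and the stack of trays is uncovered at about (235,385). No clear stop force yet, so I press on gently until it shows.

>>> {"api": "jog_arm", "payload": {
  "motion": [
    [[-0.01, 0, 0.007, 0, 0.2], [-0.02, 0, 0.014, 0, 0.2], [-0.02, 0, 0.014, 0, 0.2]]
  ]
}}

```text
t: 8.08
tcp_pos: [0.7155, -0.0401, 0.1838]
eef_rot: [0.008, 1.0, 0.0, 0.005]
ft_force: [3.6, -2.0, 5.7]
width: 0.0424
finger_force: 39.7
```

>>> {"api": "jog_arm", "payload": {
  "motion": [
    [[-0.01, 0, 0.007, 0, 0.2], [-0.02, 0, 0.014, 0, 0.2], [-0.02, 0, 0.014, 0, 0.2]]
  ]
}}

```text
t: 8.33
tcp_pos: [0.7169, -0.0401, 0.1829]
eef_rot: [0.008, 1.0, 0.0, 0.004]
ft_force: [-1.7, -1.1, 12.4]
width: 0.0428
finger_force: 39.8
```

>>> {"api": "jog_arm", "payload": {
  "motion": [
    [[-0.01, 0, 0.007, 0, 0.2], [-0.02, 0, 0.014, 0, 0.2], [-0.02, 0, 0.014, 0, 0.2]]
  ]
}}

```text
t: 8.58
tcp_pos: [0.7176, -0.0401, 0.1822]
eef_rot: [0.009, 1.0, 0.001, 0.002]
ft_force: [-10.1, 0.3, 20.0]
width: 0.0425
finger_force: 37.7
```

The force rose to about 22 N with no further motion, so the cover is on its stop. I'll ease off, release and rise clear.

>>> {"api": "jog_arm", "payload": {
  "motion": [
    [[0.015, 0, -0.01, 0, 0.2], [0.015, 0, -0.01, 0, 0.2], [0.015, 0, -0.01, 0, 0.8], [0.015, 0, -0.01, 0, 1], [0.015, 0, -0.01, 0, 1]]
  ]
}}

```text
t: 9.0
tcp_pos: [0.7149, -0.0397, 0.1783]
eef_rot: [0.008, 1.0, 0.0, 0.001]
ft_force: [-1.1, -0.1, -0.1]
width: 0.0767
finger_force: 0.0
```

>>> {"api": "jog_arm", "payload": {
  "motion": [
    [[0, 0, 0, 0, 1], [0, 0, -0.2, 0, 1], [0, 0, -0.6, 0, 1], [0, 0, -0.8, 0, 1], [0, 0, -0.8, 0, 1]]
  ]
}}

```text
t: 9.42
tcp_pos: [0.7178, -0.0411, 0.2823]
eef_rot: [0.009, 1.0, 0.0, 0.006]
ft_force: [-0.4, -0.8, 0.5]
width: 0.0853
finger_force: 0.0
```

>>> {"api": "jog_arm", "payload": {
  "motion": [
    [[1, 0.3, 0, 0, 0.6], [1, 0.7, 0, 0, 0.6], [1, 1, 0, 0, 0.6], [1, 1, 0, 0, 0.4], [1, 1, 0, 0, 0.4]]
  ]
}}

```text
t: 9.83
tcp_pos: [0.5931, 0.089, 0.274]
eef_rot: [0.005, 1.0, 0.002, -0.001]
ft_force: [1.1, 1.0, 0.0]
width: 0.0347
finger_force: 0.0
```

>>> {"api": "jog_arm", "payload": {
  "motion": [
    [[1, 1, 0, 0, 0.4], [1, 1, 0, 0, 0.4], [1, 1, 0, 0, 0.4], [1, 1, 0, 0, 0.4], [1, 1, 0, 0, 0.4]]
  ]
}}

```text
t: 10.25
tcp_pos: [0.473, 0.2103, 0.274]
eef_rot: [0.003, 1.0, 0.002, -0.002]
ft_force: [-0.4, 0.7, -0.4]
width: 0.0343
finger_force: 0.0
```

```bash
python3 - <<'E'
from h import *
S=capture('scene'); T=capture('top'); o=observe(); print(o['tcp_pos'],o['joint_pos'],o['width'])
np.savez('scene1.npz',**S); np.savez('top1.npz',**T)
b=cv2.resize(S['image'][170:280,290:410],(436,400),interpolation=cv2.INTER_CUBIC)
a=cv2.resize(T['image'][145:235,305:385],(356,400),interpolation=cv2.INTER_CUBIC)
cv2.imwrite('pics/crop3.png',np.hstack([a,b]))
E
```

```text
[0.47734411 0.20556502 0.27441706] [-0.68928225  0.22107906  0.25384176  1.91154445 -0.06566645  1.01643154
  1.15149295] 0.03436087934297178
```

View pics/crop3.png

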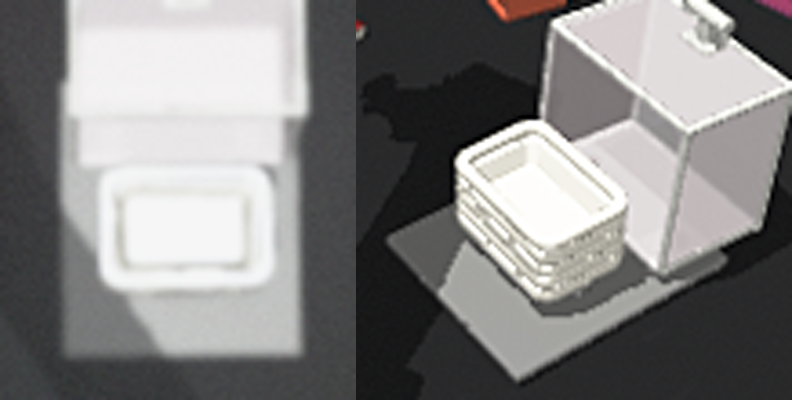

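The left panel shows the uncovered top tray with its rim outline about x 98–277, y 165–292. The cover stays back by itself behind it. The right panel confirms the stack is undisturbed, with the tray's front-left corner near (458,165).

```bash
python3 - <<'E'
from h import *
T=dict(np.load('top1.npz')); S=dict(np.load('scene1.npz'))
g=cv2.cvtColor(T['image'],cv2.COLOR_BGR2GRAY).astype(int)
# profiles
print('row profile col 347', list(g[178:216,347])); print('col profile row 196', list(g[196,320:375]))
t=lambda x,y:(305+(x+.5)*80/356-.5,145+(y+.5)*90/400-.5)
P={k:plane(T,*t(*v),.094) for k,v in dict(L=(98,230),R=(277,230),F=(188,292),B=(188,166),FL1=(120,291),FR1=(255,291)).items()}
for k,v in P.items(): print(k,np.round(v,4))
s=lambda x,y:(290+(x-356+.5)*120/436-.5,170+(y+.5)*110/400-.5)
for n,p in dict(left=(456,158),back=(533,120),right=(628,190),front=(545,250)).items(): print(n,np.round(plane(S,*s(*p),.094),4))
E
```

```text
row profile col 347 [np.int64(232), np.int64(232), np.int64(230), np.int64(225), np.int64(233), np.int64(242), np.int64(240), np.int64(236), np.int64(236), np.int64(232), np.int64(234), np.int64(241), np.int64(245), np.int64(246), np.int64(246), np.int64(246), np.int64(246), np.int64(246), np.int64(246), np.int64(246), np.int64(246), np.int64(246), np.int64(246), np.int64(246), np.int64(245), np.int64(239), np.int64(220), np.int64(227), np.int64(242), np.int64(245), np.int64(243), np.int64(227), np.int64(194), np.int64(179), np.int64(189), np.int64(196), np.int64(195), np.int64(196)]
col profile row 196 [np.int64(120), np.int64(139), np.int64(162), np.int64(184), np.int64(191), np.int64(192), np.int64(197), np.int64(222), np.int64(242), np.int64(243), np.int64(230), np.int64(202), np.int64(207), np.int64(234), np.int64(244), np.int64(246), np.int64(246), np.int64(246), np.int64(246), np.int64(246), np.int64(246), np.int64(246), np.int64(246), np.int64(246), np.int64(246), np.int64(246), np.int64(246), np.int64(246), np.int64(246), np.int64(246), np.int64(246), np.int64(246), np.int64(246), np.int64(246), np.int64(246), np.int64(246), np.int64(246), np.int64(246), np.int64(244), np.int64(232), np.int64(220), np.int64(229), np.int64(238), np.int64(238), np.int64(243), np.int64(240), np.int64(212), np.int64(186), np.int64(193), np.int64(190), np.int64(186), np.int64(165), np.int64(120), np.int64(82), np.int64(73)]
L [0.5441 0.0231 0.094 ]
R [ 0.541  -0.1026  0.094 ]
F [ 0.4988 -0.0388  0.094 ]
B [ 0.5881 -0.0415  0.094 ]
FL1 [0.5006 0.0088 0.094 ]
FR1 [ 0.4983 -0.0857  0.094 ]
left [0.5106 0.0175 0.094 ]
back [0.5844 0.0175 0.094 ]
right [ 0.5925 -0.0865  0.094 ]
front [ 0.5051 -0.0985  0.094 ]
```

>>> {"api": "jog_arm", "payload": {
  "motion": [
    [[0, -0.9, 0, 0.19, 0.4], [0, -0.9, 0, 0.19, 0.4], [0, -0.9, 0, 0.19, 0.4], [0, -0.9, 0, 0.19, 0.4], [0, -0.9, 0, 0.19, 0.4]]
  ],
  "squeeze": 20
}}

```text
t: 10.77
tcp_pos: [0.4778, 0.0917, 0.2746]
eef_rot: [0.309, 0.951, -0.0, 0.001]
ft_force: [-0.0, 1.2, 0.6]
width: 0.0337
finger_force: 0.0
```

>>> {"api": "jog_arm", "payload": {
  "motion": [
    [[0, 0, 0.2, 0.19, 0.4], [0, 0, 0.2, 0.19, 0.4], [0, 0, 0.2, 0.19, 0.4], [0, 0, 0.2, 0.19, 0.4], [0, 0, 0.2, 0.19, 0.4]]
  ]
}}

```text
t: 11.18
tcp_pos: [0.4776, 0.0937, 0.2502]
eef_rot: [0.573, 0.82, -0.0, 0.0]
ft_force: [1.0, 0.1, 0.2]
width: 0.0341
finger_force: 0.0
```

>>> {"api": "jog_arm", "payload": {
  "motion": [
    [[0, 0, 0.2, 0.123, 0.4], [0, 0, 0.2, 0.123, 0.4], [0, 0, 0.2, 0.123, 0.4], [0, 0, 0.2, 0.123, 0.4], [0, 0, 0.2, 0.123, 0.4]]
  ]
}}

```text
t: 11.6
tcp_pos: [0.4774, 0.0943, 0.2264]
eef_rot: [0.716, 0.698, -0.0, 0.0]
ft_force: [-0.2, -0.4, 0.9]
width: 0.034
finger_force: 0.0
```

>>> {"api": "jog_arm", "payload": {
  "motion": [
    [[-0.83, 0.28, 0.4, 0, 0.35], [-0.83, 0.28, 0.4, 0, 0.35], [-0.83, 0.28, 0.6, 0, 0.35], [-0.83, 0.28, 0.6, 0, 0.35], [-0.83, 0.28, 0.6, 0, 0.35]]
  ]
}}

```text
t: 12.02
tcp_pos: [0.5067, -0.0079, 0.1526]
eef_rot: [0.717, 0.697, -0.002, -0.001]
ft_force: [-0.0, 1.4, 0.2]
width: 0.0301
finger_force: 0.0
```

```bash
python3 - <<'E'
from h import *
S=capture('scene'); T=capture('top'); o=observe(); print(o['tcp_pos'],o['eef_rot'],o['width'])
b=cv2.resize(S['image'][170:260,290:380],(500,500),interpolation=cv2.INTER_CUBIC)
cv2.imwrite('pics/crop4.png',b)
s=lambda u,v:np.round(((u-290)*500/90,(v-170)*500/90),0)
x,y,z=o['tcp_pos']
for d in(-.018,.018): print(d,s(*proj(S,(x+d,y,z-.018))))
E
```

```text
[ 0.5078915  -0.00486796  0.15468991] [7.16107552e-01 6.97989929e-01 1.81611586e-04 6.72072298e-06] 0.029403009720190124
-0.018 [142. 216.]
0.018 [203. 186.]
```

View pics/crop4.png

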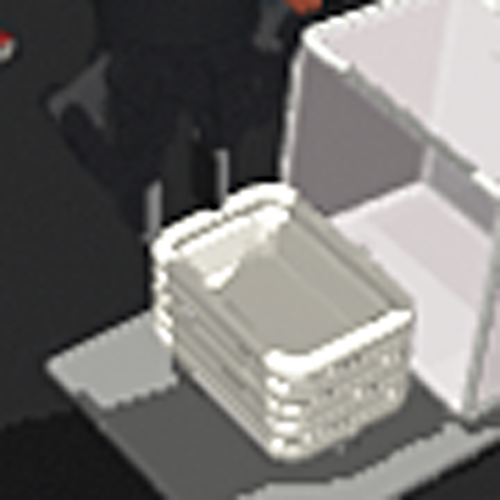

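The gripper hangs over the front-left of the top tray. The pads are at about (152,210) and (222,180), straddling the line of its front rim, which runs from (158,245) to (272,362). Descend and close gradually, watching side forces.

>>> {"api": "jog_arm", "payload": {
  "motion": [
    [[0, 0, 0.2, 0, 0.35], [0, 0, 0.3, 0, 0.35], [0, 0, 0.385, 0, 0.35], [0, 0, 0.385, 0, 0.3], [0, 0, 0.385, 0, 0.25]]
  ]
}}

```text
t: 12.53
tcp_pos: [0.5075, -0.0045, 0.1083]
eef_rot: [0.716, 0.698, -0.0, -0.0]
ft_force: [0.0, 0.6, -0.2]
width: 0.0216
finger_force: 0.0
```

>>> {"api": "jog_arm", "payload": {
  "motion": [
    [[0, 0, 0, 0, 0.2], [0, 0, 0, 0, 0.18], [0, 0, 0, 0, 0.16]]
  ]
}}

```text
t: 12.78
tcp_pos: [0.508, -0.0049, 0.1089]
eef_rot: [0.716, 0.698, 0.001, 0.0]
ft_force: [0.9, -0.5, 0.9]
width: 0.0139
finger_force: 0.2
```

```bash
python3 - <<'E'
from h import *
S=capture('scene'); o=observe(); print(o['tcp_pos'],o['ft_force'],o['width'])
cv2.imwrite('pics/crop5.png',cv2.resize(S['image'][190:250,300:370],(700,600),interpolation=cv2.INTER_CUBIC))
E
```

```text
[ 0.50802315 -0.00487801  0.10885318] [-0.26988975 -0.30682305  0.31779075] 0.013862560149344665
```

View pics/crop5.png

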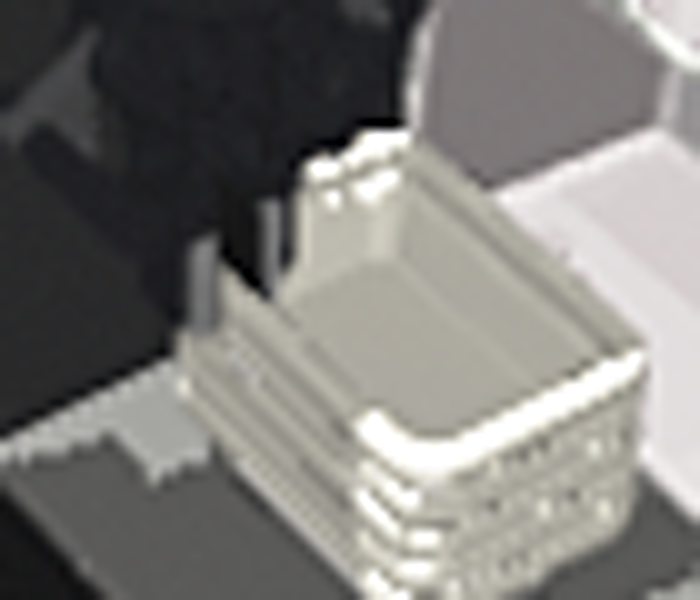

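The pads straddle the front rim: front pad at (205,290), rear pad at (270,245), with the rim between them a little closer to the front pad. I'll shift slightly forward and close.

>>> {"api": "jog_arm", "payload": {
  "motion": [
    [[0, -0.012, 0, 0, 0.16], [0, -0.012, 0, 0, 0.14], [0, -0.012, 0, 0, 0.125]]
  ]
}}

```text
t: 13.08
tcp_pos: [0.5064, -0.0049, 0.1085]
eef_rot: [0.717, 0.698, 0.0, 0.0]
ft_force: [1.7, -0.3, -0.6]
width: 0.0108
finger_force: 0.6
```

>>> {"api": "jog_arm", "payload": {
  "motion": [
    [[0, 0, 0, 0, 0.115], [0, 0, 0, 0, 0.11]]
  ]
}}

```text
t: 13.25
tcp_pos: [0.5062, -0.0049, 0.1083]
eef_rot: [0.717, 0.698, 0.0, 0.0]
ft_force: [0.6, -0.2, 0.7]
width: 0.0093
finger_force: 0.5
```

>>> {"api": "jog_arm", "payload": {
  "motion": [
    [[0, 0, 0, 0, 0.09], [0, 0, 0, 0, 0.08], [0, 0, 0, 0, 0.07]]
  ]
}}

```text
t: 13.5
tcp_pos: [0.5064, -0.0048, 0.1083]
eef_rot: [0.716, 0.698, 0.0, 0.0]
ft_force: [1.6, 0.1, 0.9]
width: 0.0071
finger_force: 19.5
```

>>> {"api": "jog_arm", "payload": {
  "motion": [
    [[-0.003, 0, -0.034, 0, 0.07], [-0.007, 0, -0.069, 0, 0.07], [-0.013, 0, -0.103, 0, 0.07], [-0.02, 0, -0.137, 0, 0.07], [-0.03, 0, -0.17, 0, 0.07]]
  ]
}}

```text
t: 13.92
tcp_pos: [0.5058, -0.0087, 0.1292]
eef_rot: [0.717, 0.698, 0.0, -0.0]
ft_force: [0.2, -0.4, -0.3]
width: 0.0072
finger_force: 19.9
```

```bash
python3 - <<'E'
from h import *
S=capture('scene'); o=observe(); print(o['tcp_pos'],o['ft_force'],o['moment'],o['width'],o['finger_force'])
cv2.imwrite('pics/crop6.png',cv2.resize(S['image'][170:260,290:380],(500,500),interpolation=cv2.INTER_CUBIC))
E
```

```text
[ 0.5063487  -0.0089929   0.12984806] [ 0.17573943 -1.21505871 -0.04376357] [-0.0192441   0.01017564 -0.01439534] 0.007439607644715376 19.915599524974823
```

View pics/crop6.png

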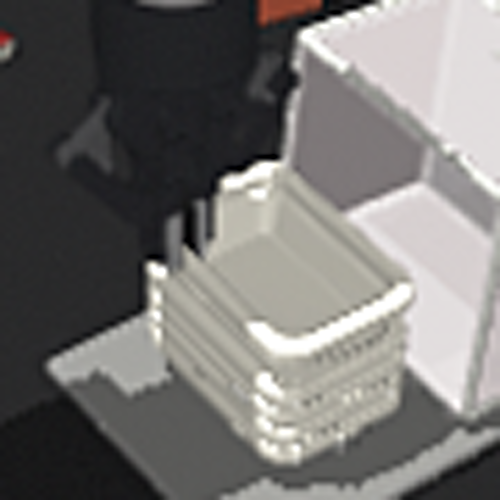

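The near (left) end is clearly up, and the pile below looks unmoved. The far rim corner near (265,340) may have risen a few mm, so I'll measure it.

```bash
python3 - <<'E'
from h import *
S=capture('scene'); O=dict(np.load('scene1.npz'))
c=lambda u,v:np.round(((u-290)*500/90,(v-170)*500/90),0)
for x,y in((.5445+.042,-.0998),(.5445,-.0998),(.5445-.036,-.0958)):
  u0=proj(S,(x,y,.094)); 
  for n,I in(('old',O['image']),('new',S['image'])):
    u=int(round(u0[0])); g=cv2.cvtColor(I,cv2.COLOR_BGR2GRAY)[:,u]
    print(n,u,round(u0[1],1),[int(a) for a in g[int(u0[1])-8:int(u0[1])+16]])
  print('px for +5mm',proj(S,(x,y,.099))-u0)
E
```

```text
old 366 225.6 [207, 217, 223, 223, 222, 222, 222, 222, 222, 222, 223, 223, 223, 223, 223, 222, 222, 222, 226, 234, 232, 201, 125, 78]
new 366 225.6 [208, 219, 224, 224, 223, 223, 223, 224, 223, 223, 223, 223, 223, 223, 223, 223, 223, 222, 226, 235, 232, 201, 125, 77]
px for +5mm [ 0.11943162 -1.35575867]
old 354 232.2 [242, 243, 243, 243, 239, 253, 255, 255, 223, 155, 124, 161, 172, 164, 185, 173, 220, 210, 167, 161, 175, 174, 165, 132]
new 354 232.2 [157, 238, 255, 255, 232, 154, 164, 172, 126, 148, 175, 183, 172, 165, 185, 173, 219, 209, 169, 161, 177, 176, 166, 134]
px for +5mm [ 0.08512155 -1.35877075]
old 342 237.2 [253, 253, 253, 253, 253, 253, 255, 255, 232, 212, 183, 183, 182, 157, 254, 237, 167, 255, 242, 184, 131, 217, 224, 159]
new 342 237.2 [157, 234, 255, 255, 242, 182, 177, 170, 168, 170, 164, 190, 193, 187, 176, 183, 185, 147, 244, 224, 183, 230, 212, 197]
px for +5mm [ 0.05078327 -1.36047654]
```

The far rim moved up about 4 px (roughly 12–15 mm). So the pads' twist friction carried the tray up nearly level, and the pile is unmoved (pixels identical). That isn't the peel asked for. I'll put the tray back on the stack along the same path and redo the lift with a very light grip, so the rim can pivot between the pads.

>>> {"api": "jog_arm", "payload": {
  "motion": [
    [[0.01, 0, 0.033, 0, 0.07], [0.017, 0, 0.067, 0, 0.07], [0.023, 0, 0.1, 0, 0.07], [0.027, 0, 0.135, 0, 0.07], [0.03, 0, 0.17, 0, 0.07]]
  ]
}}

```text
t: 14.43
tcp_pos: [0.5035, -0.0047, 0.109]
eef_rot: [0.716, 0.698, -0.002, -0.003]
ft_force: [-22.4, 1.1, 49.5]
width: 0.0072
finger_force: 44.1
```

>>> {"api": "jog_arm", "payload": {
  "motion": [
    [[0, 0, 0.004, 0, 0.07], [0, 0, 0.004, 0, 0.095], [0, 0, 0.004, 0, 0.11], [0, 0, 0.004, 0, 0.12]]
  ]
}}

```text
t: 14.77
tcp_pos: [0.5061, -0.0049, 0.109]
eef_rot: [0.717, 0.697, 0.0, -0.001]
ft_force: [-5.9, 1.2, 19.1]
width: 0.0102
finger_force: 9.5
```

```bash
cat > far.py <<'E'
from h import *
S=capture('scene'); O=dict(np.load('scene1.npz')); o=observe(); print(o['tcp_pos'],o['ft_force'],o['width'],o['finger_force'])
for x,y in((.5445,-.0998),(.5445-.036,-.0958)):
  u0=proj(S,(x,y,.094)); u=int(round(u0[0]))
  for n,I in(('old',O['image']),('new',S['image'])):
    g=cv2.cvtColor(I,cv2.COLOR_BGR2GRAY)[:,u]
    print(n,[int(a) for a in g[int(u0[1])-8:int(u0[1])+16]])
E
python3 far.py
```

```text
[ 0.50603011 -0.00483002  0.10892696] [-6.57632762  0.13307932 19.9529996 ] 0.009836207854624556 9.744213620724622
old [242, 243, 243, 243, 239, 253, 255, 255, 223, 155, 124, 161, 172, 164, 185, 173, 220, 210, 167, 161, 175, 174, 165, 132]
new [170, 170, 169, 165, 174, 255, 255, 254, 193, 205, 193, 180, 171, 165, 185, 174, 218, 208, 169, 160, 177, 176, 165, 134]
old [253, 253, 253, 253, 253, 253, 255, 255, 232, 212, 183, 183, 182, 157, 254, 237, 167, 255, 242, 184, 131, 217, 224, 159]
new [167, 166, 166, 164, 152, 254, 255, 252, 209, 190, 174, 199, 190, 182, 174, 179, 184, 147, 244, 225, 183, 230, 211, 197]
```

A large push (about 50 N momentarily) means something jams. I'll raise slightly and open the fingers before looking.

>>> {"api": "jog_arm", "payload": {
  "motion": [
    [[0, 0, -0.015, 0, 0.12], [0, 0, -0.02, 0, 0.2], [0, 0, -0.02, 0, 0.25]]
  ]
}}

```text
t: 15.07
tcp_pos: [0.5061, -0.0049, 0.1099]
eef_rot: [0.717, 0.698, 0.0, 0.0]
ft_force: [-0.5, 0.3, -0.9]
width: 0.0218
finger_force: 0.0
```

```bash
python3 - <<'E'
from h import *
S=capture('scene'); T=capture('top'); o=observe(); print(o['tcp_pos'],o['ft_force'],o['width'],o['finger_force'])
np.savez('scene2.npz',**S)
O=np.load('scene1.npz')['image']
f=lambda I:cv2.resize(I[170:260,300:372],(400,500),interpolation=cv2.INTER_CUBIC)
cv2.imwrite('pics/crop7.png',np.hstack([f(S['image']),f(O)]))
E
```

```text
[ 0.50587549 -0.00487049  0.10965758] [ 0.33495782 -0.0202017  -0.23842459] 0.02118318437231078 0.0
```

View pics/crop7.png

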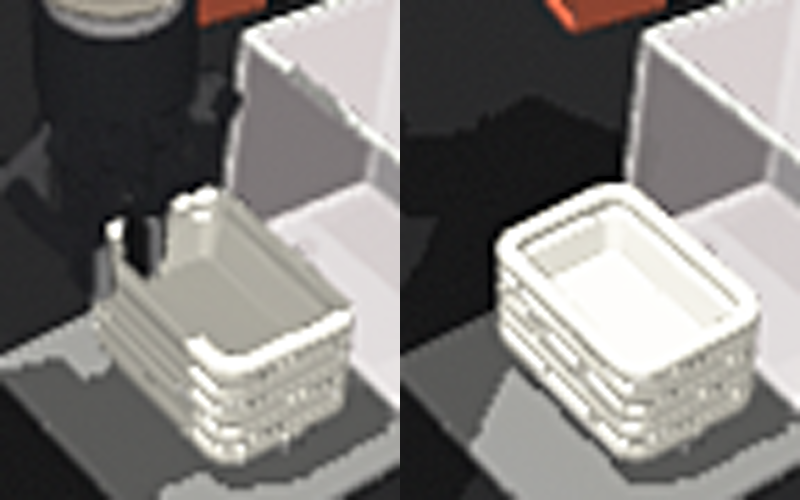

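The tray is back on the stack and the pile and cover look unchanged (near rim corner at (112,228), far corner at (240,365), versus (500,238) and (640,372) before). I'll check the near end numerically and regrip lightly.

```bash
python3 - <<'E'
from h import *
S=np.load('scene2.npz')['image'];C=dict(np.load('scene1.npz')); O=C['image']
for n,x,y in(('rearleft',.5445+.036,.0142),('nearleft corner',.5445-.041,.0095),('rear mid',.5825,-.03)):
  u0=proj(C,(x,y,.094)); u=int(round(u0[0])); v=int(u0[1])
  for m,I in(('old',O),('new',S)): print(n,m,[int(a) for a in cv2.cvtColor(I,cv2.COLOR_BGR2GRAY)[v-9:v+14,u]])
E
```

```text
rearleft old [21, 21, 20, 21, 21, 23, 20, 13, 0, 255, 255, 238, 182, 255, 255, 251, 249, 250, 250, 250, 249, 255, 254]
rearleft new [32, 31, 30, 33, 33, 34, 36, 36, 24, 72, 254, 249, 191, 196, 190, 190, 195, 195, 191, 189, 185, 182, 180]
nearleft corner old [22, 24, 24, 22, 17, 9, 14, 110, 182, 166, 95, 75, 105, 77, 74, 126, 93, 73, 83, 114, 102, 106, 130]
nearleft corner new [32, 31, 32, 31, 30, 29, 28, 26, 37, 80, 89, 90, 87, 88, 88, 86, 93, 107, 145, 186, 180, 160, 206]
rear mid old [121, 121, 120, 121, 118, 110, 77, 248, 255, 255, 243, 191, 247, 255, 253, 242, 242, 242, 242, 242, 241, 248, 254]
rear mid new [120, 121, 122, 121, 121, 119, 111, 166, 215, 193, 166, 167, 159, 149, 167, 179, 175, 171, 171, 170, 171, 171, 171]
```

>>> {"api": "jog_arm", "payload": {
  "motion": [
    [[0, 0, 0, 0, 0.15], [0, 0, 0, 0, 0.12], [0, 0, 0, 0, 0.105], [0, 0, 0, 0, 0.1], [0, 0, 0, 0, 0.1]]
  ]
}}

```text
t: 15.58
tcp_pos: [0.5061, -0.005, 0.1101]
eef_rot: [0.717, 0.698, 0.0, 0.0]
ft_force: [0.6, -0.8, 1.4]
width: 0.0086
finger_force: 0.7
```

>>> {"api": "jog_arm", "payload": {
  "motion": [
    [[0, 0, 0, 0, 0.095], [0, 0, 0, 0, 0.095]]
  ]
}}

```text
t: 15.75
tcp_pos: [0.506, -0.005, 0.1101]
eef_rot: [0.717, 0.698, -0.0, 0.0]
ft_force: [1.4, 0.6, 0.1]
width: 0.0078
finger_force: 4.0
```

>>> {"api": "jog_arm", "payload": {
  "motion": [
    [[0, 0, 0, 0, 0.097], [-0.003, 0, -0.034, 0, 0.097], [-0.007, 0, -0.069, 0, 0.097], [-0.013, 0, -0.103, 0, 0.097], [-0.013, 0, -0.103, 0, 0.097]]
  ]
}}

```text
t: 16.17
tcp_pos: [0.5063, -0.0066, 0.1234]
eef_rot: [0.717, 0.697, 0.001, 0.0]
ft_force: [0.5, -0.2, -0.9]
width: 0.0084
finger_force: 2.4
```

```bash
python3 far.py
```

```text
[ 0.50619731 -0.00652098  0.12308466] [ 0.63559766 -0.35187952 -0.07456257] 0.008315243291591362 2.5062451530277485
old [242, 243, 243, 243, 239, 253, 255, 255, 223, 155, 124, 161, 172, 164, 185, 173, 220, 210, 167, 161, 175, 174, 165, 132]
new [168, 161, 235, 255, 255, 224, 158, 120, 156, 174, 176, 173, 165, 167, 185, 178, 150, 181, 179, 163, 175, 174, 167, 100]
old [253, 253, 253, 253, 253, 253, 255, 255, 232, 212, 183, 183, 182, 157, 254, 237, 167, 255, 242, 184, 131, 217, 224, 159]
new [165, 153, 255, 255, 255, 224, 193, 177, 167, 171, 166, 196, 194, 186, 175, 179, 184, 150, 242, 224, 180, 228, 212, 197]
```

Still carried nearly level at 2.4 N. I'll ease the grip further so the tray pivots on the pads and its far edge settles on the stack.

>>> {"api": "jog_arm", "payload": {
  "motion": [
    [[0, 0, 0, 0, 0.098], [0, 0, 0, 0, 0.0985], [0, 0, 0, 0, 0.0985]]
  ]
}}

```text
t: 16.47
tcp_pos: [0.5058, -0.0064, 0.1224]
eef_rot: [0.716, 0.698, -0.0, -0.0]
ft_force: [0.1, -0.9, -0.8]
width: 0.0086
finger_force: 2.0
```

```bash
python3 far.py | grep -v old
```

```text
[ 0.505846   -0.00645949  0.12233615] [ 0.73798375 -0.18818528 -0.88913551] 0.00857693628620148 1.9366088544916238
new [170, 166, 175, 255, 255, 254, 192, 203, 198, 171, 176, 173, 165, 167, 186, 177, 150, 181, 178, 163, 175, 174, 167, 100]
new [167, 160, 163, 254, 255, 240, 187, 161, 161, 172, 168, 200, 190, 181, 176, 180, 183, 150, 242, 224, 180, 229, 211, 196]
```

>>> {"api": "jog_arm", "payload": {
  "motion": [
    [[0, 0, 0, 0, 0.099], [0, 0, 0, 0, 0.0995], [0, 0, 0, 0, 0.0995]]
  ]
}}

```text
t: 16.77
tcp_pos: [0.506, -0.0065, 0.1224]
eef_rot: [0.717, 0.698, -0.0, -0.0]
ft_force: [-0.5, 0.7, -0.5]
width: 0.0087
finger_force: 1.9
```

```bash
python3 far.py | grep -v old
```

```text
[ 0.50598885 -0.00647559  0.1224349 ] [-0.01047917  0.25860796 -1.27138051] 0.008666605627745535 1.9435159031172589
new [172, 170, 162, 236, 255, 255, 227, 153, 130, 151, 178, 173, 165, 167, 186, 177, 150, 181, 179, 164, 175, 174, 167, 99]
new [168, 166, 126, 254, 255, 254, 216, 181, 171, 171, 168, 200, 189, 182, 175, 180, 183, 149, 242, 223, 181, 229, 211, 197]
```

>>> {"api": "jog_arm", "payload": {
  "motion": [
    [[0, 0, 0, 0, 0.1], [0, 0, 0, 0, 0.1005], [0, 0, 0, 0, 0.1005], [0, 0, 0, 0, 0.1005]]
  ]
}}

```text
t: 17.15
tcp_pos: [0.506, -0.0065, 0.1225]
eef_rot: [0.717, 0.698, 0.0, 0.0]
ft_force: [0.3, -0.3, -0.6]
width: 0.0087
finger_force: 2.0
```

```bash
python3 far.py | grep -v old
```

```text
[ 0.50602651 -0.00648732  0.12249717] [ 0.41914066 -0.14479314 -0.08281079] 0.008352561469424246 2.041040223824666
new [172, 172, 169, 177, 255, 255, 238, 163, 169, 170, 176, 173, 165, 168, 185, 177, 150, 182, 179, 164, 175, 174, 168, 99]
new [168, 165, 154, 237, 255, 255, 241, 178, 169, 169, 168, 201, 190, 182, 175, 180, 183, 150, 242, 223, 180, 229, 211, 196]
```

>>> {"api": "jog_arm", "payload": {
  "motion": [
    [[0, 0, 0, 0, 0.101], [0, 0, 0, 0, 0.1015], [0, 0, 0, 0, 0.1015], [0, 0, 0, 0, 0.1015]]
  ]
}}

```text
t: 17.53
tcp_pos: [0.506, -0.0065, 0.1225]
eef_rot: [0.717, 0.698, 0.0, 0.0]
ft_force: [-0.0, 0.6, -0.9]
width: 0.0087
finger_force: 2.0
```

```bash
python3 far.py | grep -v old
```

```text
[ 0.50599772 -0.00650069  0.12247675] [ 0.2105816  -0.06039    -0.17764168] 0.00863017985781285 1.9746701851079251
new [174, 174, 171, 163, 234, 255, 255, 222, 153, 163, 177, 174, 165, 169, 186, 177, 150, 181, 179, 163, 175, 174, 167, 100]
new [168, 167, 159, 195, 254, 255, 239, 177, 173, 171, 168, 200, 190, 182, 175, 180, 184, 150, 242, 223, 180, 229, 211, 197]
```

The far edge is settling steadily as the rim pivots in the pads. Let it come down, then raise slowly along the arc.

>>> {"api": "jog_arm", "payload": {
  "motion": [
    [[0, 0, 0, 0, 0.1015], [0, 0, 0, 0, 0.1015], [0, 0, 0, 0, 0.1015], [0, 0, 0, 0, 0.1015], [0, 0, 0, 0, 0.1015]]
  ]
}}

```text
t: 18.0
tcp_pos: [0.506, -0.0065, 0.1225]
eef_rot: [0.717, 0.698, 0.0, 0.0]
ft_force: [-0.1, 0.6, -1.0]
width: 0.0088
finger_force: 2.0
```

```bash
python3 far.py | grep -v old
```

```text
[ 0.50603431 -0.00645233  0.12249964] [ 0.1155465  -0.95858577 -0.78352011] 0.008786906474229516 1.9580641885454497
new [174, 174, 172, 162, 234, 255, 255, 222, 152, 162, 177, 173, 165, 167, 185, 177, 150, 181, 178, 164, 174, 173, 167, 100]
new [168, 167, 160, 196, 254, 255, 239, 178, 172, 170, 168, 201, 190, 182, 175, 179, 184, 149, 242, 223, 180, 229, 211, 197]
```

>>> {"api": "jog_arm", "payload": {
  "motion": [
    [[-0.001, 0, -0.004, 0, 0.1015], [-0.002, 0, -0.008, 0, 0.1015], [-0.003, 0, -0.012, 0, 0.1015], [-0.004, 0, -0.016, 0, 0.1015], [-0.005, 0, -0.02, 0, 0.1015]]
  ]
}}

```text
t: 18.47
tcp_pos: [0.506, -0.0071, 0.125]
eef_rot: [0.717, 0.698, 0.0, 0.0]
ft_force: [-0.0, -0.3, -0.3]
width: 0.0086
finger_force: 2.0
```

>>> {"api": "jog_arm", "payload": {
  "motion": [
    [[-0.001, 0, -0.004, 0, 0.1015], [-0.002, 0, -0.008, 0, 0.1015], [-0.003, 0, -0.012, 0, 0.1015], [-0.004, 0, -0.016, 0, 0.1015], [-0.005, 0, -0.02, 0, 0.1015]]
  ]
}}

```text
t: 18.88
tcp_pos: [0.506, -0.0077, 0.1273]
eef_rot: [0.717, 0.698, 0.0, -0.0]
ft_force: [-0.2, 0.4, -1.1]
width: 0.0083
finger_force: 2.0
```

```bash
python3 far.py | grep -v old
```

```text
[ 0.50601212 -0.00773242  0.12741288] [ 0.16505977 -0.08806262 -0.41582877] 0.009043372970010073 1.964621420817707
new [174, 171, 164, 236, 255, 255, 223, 153, 171, 171, 176, 172, 165, 167, 187, 177, 151, 182, 178, 164, 175, 174, 168, 99]
new [165, 157, 234, 255, 255, 241, 176, 173, 169, 172, 168, 201, 190, 182, 175, 181, 183, 149, 242, 223, 180, 229, 211, 197]
```

>>> {"api": "jog_arm", "payload": {
  "motion": [
    [[0, 0, 0, 0, 0.103], [0, 0, 0, 0, 0.1035]]
  ]
}}

```text
t: 19.1
tcp_pos: [0.506, -0.0077, 0.1273]
eef_rot: [0.717, 0.698, 0.0, 0.0]
ft_force: [-0.9, -0.6, -0.5]
width: 0.0084
finger_force: 2.0
```

```bash
python3 far.py | grep -v old|cut -c1-60
```

```text
[ 0.50594535 -0.00767455  0.12726939] [-0.29095086  0.267788
new [175, 175, 174, 159, 230, 255, 255, 214, 214, 198, 176, 
new [170, 166, 156, 254, 255, 255, 228, 181, 173, 170, 168,
```

>>> {"api": "jog_arm", "payload": {
  "motion": [
    [[0, 0, 0, 0, 0.105], [0, 0, 0, 0, 0.1055]]
  ]
}}

```text
t: 19.32
tcp_pos: [0.506, -0.0077, 0.1273]
eef_rot: [0.717, 0.698, -0.0, 0.0]
ft_force: [0.7, -0.3, -0.6]
width: 0.0085
finger_force: 1.6
```

```bash
python3 far.py | grep -v old|cut -c1-60
```

```text
[ 0.50598259 -0.00765595  0.12727319] [-0.16034409 -1.044932
new [175, 176, 176, 168, 236, 255, 255, 227, 148, 161, 176, 
new [169, 166, 157, 234, 255, 255, 237, 175, 136, 153, 170,
```

>>> {"api": "jog_arm", "payload": {
  "motion": [
    [[0, 0, 0, 0, 0.107], [0, 0, 0, 0, 0.1075]]
  ]
}}

```text
t: 19.53
tcp_pos: [0.506, -0.0077, 0.1273]
eef_rot: [0.717, 0.698, 0.0, 0.0]
ft_force: [-0.0, 0.2, 0.3]
width: 0.0093
finger_force: 1.0
```

```bash
python3 far.py | grep -v old|cut -c1-60
```

```text
[ 0.50604321 -0.00766972  0.12732951] [-1.20903161  0.836073
new [178, 176, 175, 171, 194, 254, 255, 226, 169, 129, 156, 
new [168, 166, 157, 236, 255, 255, 242, 184, 135, 153, 171,
```

```bash
cat > q.py <<'E'
from h import *
S=capture('scene'); C=dict(np.load('scene1.npz')); o=observe(); print(np.round(o['tcp_pos'],4),round(o['finger_force'],2))
# subpixel row of first dark->bright / bright band of rim at three columns, and rise in mm vs the start
def top(I,u,v,th):
    g=cv2.cvtColor(I,cv2.COLOR_BGR2GRAY)[:,u].astype(float)
    return g
for n,x,y in(('far mid',.5445,-.0998),('far front',.5085,-.0958),('rearleft',.5805,.0142),('rearleft2',.575,.018)):
    u0=proj(C,(x,y,.094)); u=int(round(u0[0])); v=int(u0[1])
    g=cv2.cvtColor(S['image'],cv2.COLOR_BGR2GRAY)[v-22:v+6,u]
    print(n,'v0',v,'rows from',v-22,' '.join(str(int(a)) for a in g))
E
python3 q.py
```

```text
[ 0.506  -0.0077  0.1273] 1.04
far mid v0 232 rows from 210 222 224 221 215 201 172 165 175 170 159 163 174 179 178 177 177 176 170 195 255 255 226 168 129 156 174 165 167
far front v0 237 rows from 215 177 177 177 178 178 173 169 168 170 169 169 168 168 167 169 166 156 236 255 255 242 183 136 153 170 201 189 182
rearleft v0 203 rows from 181 63 64 63 47 32 62 70 45 32 31 33 33 33 34 39 40 41 38 29 58 255 255 234 215 255 239 189 195
rearleft2 v0 203 rows from 181 45 57 66 67 69 67 61 41 32 34 32 33 32 33 31 33 34 35 29 73 255 255 226 164 255 248 193 200
```

>>> {"api": "jog_arm", "payload": {
  "motion": [
    [[-0.001, 0, -0.004, 0, 0.1075], [-0.003, 0, -0.009, 0, 0.1075], [-0.005, 0, -0.015, 0, 0.1075], [-0.007, 0, -0.022, 0, 0.1075], [-0.01, 0, -0.03, 0, 0.1075]]
  ]
}}

```text
t: 20.05
tcp_pos: [0.5059, -0.0089, 0.131]
eef_rot: [0.717, 0.698, -0.0, -0.0]
ft_force: [-0.5, 0.2, -0.3]
width: 0.0092
finger_force: 1.8
```

```bash
python3 q.py
```

```text
[ 0.506  -0.009   0.1311] 1.8
far mid v0 232 rows from 210 223 224 221 215 206 184 177 170 161 157 170 182 181 177 177 178 177 168 235 255 255 226 146 161 175 173 165 166
far front v0 237 rows from 215 178 177 177 183 177 168 168 168 169 169 169 170 168 169 169 167 126 252 255 254 220 185 172 170 168 200 190 182
rearleft v0 203 rows from 181 66 63 56 39 53 68 51 32 32 33 32 33 33 36 41 42 39 33 9 255 255 253 225 219 190 192 198 195
rearleft2 v0 203 rows from 181 44 53 66 68 67 66 44 30 34 33 32 32 33 33 31 33 36 33 7 255 255 230 164 202 233 214 194 200
```

Column readings now: far edge about 4–7 mm up, near rear corner about 12 mm, gripped corner about 20 mm. So the tray is tilting about its rear-far corner. I'll continue raising slowly with an even lighter hold.

>>> {"api": "jog_arm", "payload": {
  "motion": [
    [[0, 0, 0, 0, 0.1085], [-0.003, 0, -0.008, 0, 0.109], [-0.005, 0, -0.016, 0, 0.109], [-0.007, 0, -0.024, 0, 0.109], [-0.01, 0, -0.03, 0, 0.1095]]
  ]
}}

```text
t: 20.52
tcp_pos: [0.5059, -0.0101, 0.1346]
eef_rot: [0.716, 0.698, 0.0, 0.0]
ft_force: [-0.3, 0.2, -1.1]
width: 0.0095
finger_force: 1.9
```

```bash
python3 q.py
```

```text
[ 0.506  -0.0102  0.1347] 1.86
far mid v0 232 rows from 210 223 225 224 185 195 183 176 171 161 157 171 183 181 179 178 179 180 173 161 252 255 230 158 139 164 174 166 167
far front v0 237 rows from 215 179 179 179 184 177 169 167 170 169 169 169 168 170 169 168 163 173 253 255 252 216 179 170 171 168 200 189 182
rearleft v0 203 rows from 181 67 63 48 58 70 51 34 32 32 33 32 32 35 39 40 41 37 23 101 255 255 242 193 255 244 191 196 194
rearleft2 v0 203 rows from 181 47 64 68 68 65 48 33 34 34 33 34 32 33 32 34 33 31 20 143 255 254 199 160 236 237 205 197 201
```

>>> {"api": "jog_arm", "payload": {
  "motion": [
    [[0, 0, 0, 0, 0.11], [-0.003, 0, -0.008, 0, 0.11], [-0.005, 0, -0.016, 0, 0.11], [-0.008, 0, -0.024, 0, 0.11], [-0.011, 0, -0.032, 0, 0.1105]]
  ]
}}

```text
t: 20.98
tcp_pos: [0.5059, -0.0114, 0.1384]
eef_rot: [0.717, 0.698, 0.0, 0.0]
ft_force: [0.2, 0.3, 0.3]
width: 0.0094
finger_force: 1.9
```

```bash
python3 q.py
```

```text
[ 0.506  -0.0115  0.1386] 1.86
far mid v0 232 rows from 210 223 225 224 204 177 169 176 171 163 167 173 182 182 179 179 180 180 170 233 255 255 224 142 163 178 174 165 167
far front v0 237 rows from 215 179 179 186 179 170 168 169 168 169 169 169 169 169 168 166 157 226 255 255 236 180 170 165 171 167 200 189 182
rearleft v0 203 rows from 181 65 60 65 76 53 32 35 34 30 32 33 32 36 39 42 41 33 0 255 255 238 201 244 255 234 196 197 192
rearleft2 v0 203 rows from 181 52 65 69 67 50 35 33 34 34 32 34 35 33 32 33 34 28 21 255 255 221 148 244 254 221 192 198 201
```

>>> {"api": "jog_arm", "payload": {
  "motion": [
    [[0, 0, 0, 0, 0.111], [-0.003, 0, -0.008, 0, 0.111], [-0.006, 0, -0.016, 0, 0.111], [-0.009, 0, -0.024, 0, 0.111], [-0.012, 0, -0.032, 0, 0.1115]]
  ]
}}

```text
t: 21.45
tcp_pos: [0.5059, -0.0129, 0.1423]
eef_rot: [0.717, 0.698, 0.0, 0.0]
ft_force: [0.2, 0.1, 0.2]
width: 0.0095
finger_force: 1.9
```

>>> {"api": "jog_arm", "payload": {
  "motion": [
    [[0, 0, 0, 0, 0.112], [-0.003, 0, -0.008, 0, 0.112], [-0.006, 0, -0.016, 0, 0.112], [-0.009, 0, -0.024, 0, 0.112], [-0.012, 0, -0.032, 0, 0.1125]]
  ]
}}

```text
t: 21.87
tcp_pos: [0.5058, -0.0143, 0.1461]
eef_rot: [0.717, 0.698, 0.0, 0.0]
ft_force: [0.6, 0.6, -1.1]
width: 0.0094
finger_force: 1.9
```

```bash
python3 q.py
```

```text
[ 0.5059 -0.0144  0.1463] 1.85
far mid v0 232 rows from 210 226 224 200 178 179 171 165 164 172 178 182 183 182 182 181 182 178 159 255 255 249 182 150 165 177 174 165 168
far front v0 237 rows from 215 182 186 178 169 169 168 170 170 169 169 169 170 168 164 153 245 255 255 244 196 176 167 168 170 165 194 193 186
rearleft v0 203 rows from 181 69 70 54 35 33 34 33 30 32 31 33 33 36 40 38 22 144 255 255 219 187 255 255 230 197 199 195 189
rearleft2 v0 203 rows from 181 58 60 42 32 33 34 34 33 33 33 32 31 34 33 29 18 144 255 255 197 148 248 239 194 190 195 199 202
```

>>> {"api": "jog_arm", "payload": {
  "motion": [
    [[0, 0, 0, 0, 0.113], [-0.003, 0, -0.008, 0, 0.113], [-0.006, 0, -0.016, 0, 0.113], [-0.009, 0, -0.024, 0, 0.113], [-0.012, 0, -0.032, 0, 0.1135]]
  ]
}}

```text
t: 22.33
tcp_pos: [0.5058, -0.0158, 0.15]
eef_rot: [0.717, 0.698, 0.0, 0.0]
ft_force: [-0.0, -0.3, -0.5]
width: 0.0098
finger_force: 1.9
```

```bash
python3 q.py
```

```text
[ 0.5059 -0.0159  0.1501] 1.84
far mid v0 232 rows from 210 227 216 182 168 178 176 165 164 179 187 185 182 182 181 183 183 178 172 251 255 234 155 160 169 176 173 165 167
far front v0 237 rows from 215 187 180 172 169 170 169 169 169 169 169 169 168 165 158 194 254 255 251 224 194 167 164 169 171 165 195 193 187
rearleft v0 203 rows from 181 67 52 39 34 33 35 32 32 32 31 33 33 36 39 31 58 255 255 227 168 253 255 254 225 200 198 194 186
rearleft2 v0 203 rows from 181 52 41 32 34 35 35 36 36 34 33 33 33 32 31 24 27 255 255 224 142 170 213 211 190 191 197 200 204
```

```bash
python3 - <<'E'
from h import *
T=capture('top'); O=dict(np.load('top1.npz'))
for r in(190,196,202,206):
  for n,I in(('old',O['image']),('new',T['image'])):
    print(r,n,' '.join(str(int(a)) for a in cv2.cvtColor(I,cv2.COLOR_BGR2GRAY)[r,355:376]))
for c in(352,360):
  for n,I in(('old',O['image']),('new',T['image'])):
    print(c,n,' '.join(str(int(a)) for a in cv2.cvtColor(I,cv2.COLOR_BGR2GRAY)[178:216,c]))
E
```

```text
190 old 244 245 244 242 231 220 227 240 243 243 236 214 194 191 190 186 164 118 80 75 73
190 new 103 100 99 101 102 100 105 106 111 111 122 185 232 230 202 186 169 123 81 74 73
196 old 246 246 246 244 232 220 229 238 238 243 240 212 186 193 190 186 165 120 82 73 74
196 new 106 108 112 111 112 108 109 112 109 96 114 198 243 243 217 190 172 126 83 71 73
202 old 245 245 245 242 228 219 228 235 235 243 241 222 197 193 191 190 173 124 84 75 70
202 new 111 122 124 125 123 125 116 96 94 139 200 233 244 245 240 219 185 131 85 75 76
206 old 237 235 234 233 232 235 240 244 245 243 231 208 196 192 190 192 174 126 88 71 75
206 new 94 108 129 139 138 128 105 108 154 218 240 244 246 245 239 219 186 132 86 73 70
352 old 232 232 230 225 233 241 240 237 238 234 231 239 244 246 246 246 246 246 246 246 246 246 246 246 245 239 221 232 244 245 242 224 195 184 188 193 197 197
352 new 227 191 132 99 100 105 109 111 115 118 122 119 112 104 102 103 103 99 98 97 95 93 95 94 91 93 94 90 93 89 90 90 85 91 83 87 87 87
360 old 235 234 231 225 232 243 243 241 240 240 235 226 220 215 213 214 215 216 220 220 221 222 222 221 219 213 211 219 235 242 238 213 186 185 192 193 195 192
360 new 235 210 148 103 96 101 102 101 103 104 104 104 100 101 104 102 105 107 108 111 115 120 119 120 125 125 127 126 128 129 134 129 127 124 127 130 132 130
```

The tray slid about 11 mm towards the far side with the grip, so its far edge hovers about 10 mm up (tilt about 12°). I'll move back and down so that the far edge rests on the stack.

>>> {"api": "jog_arm", "payload": {
  "motion": [
    [[0.02, 0, 0, 0, 0.1135], [0.045, 0, 0, 0, 0.1135], [0.07, 0, 0.02, 0, 0.1135], [0.07, 0, 0.035, 0, 0.1135], [0.07, 0, 0.05, 0, 0.1135]]
  ]
}}

```text
t: 22.85
tcp_pos: [0.5059, -0.0069, 0.1435]
eef_rot: [0.716, 0.698, -0.0, -0.0]
ft_force: [-0.7, 0.1, -1.2]
width: 0.0094
finger_force: 2.0
```

>>> {"api": "jog_arm", "payload": {
  "motion": [
    [[0, 0, 0.005, 0, 0.115], [0, 0, 0.01, 0, 0.116], [0, 0, 0.015, 0, 0.117], [0, 0, 0.02, 0, 0.118]]
  ]
}}

```text
t: 23.18
tcp_pos: [0.506, -0.0074, 0.1414]
eef_rot: [0.717, 0.697, 0.0, 0.0]
ft_force: [-0.0, -0.1, -0.1]
width: 0.0105
finger_force: 0.4
```

```bash
cat > q2.py <<'E'
from h import *
S=capture('scene'); T=capture('top'); o=observe(); print(np.round(o['tcp_pos'],4),np.round(o['ft_force'],1),round(o['finger_force'],2),round(o['width'],4))
O=dict(np.load('top1.npz')); C=dict(np.load('scene1.npz'))
g=cv2.cvtColor(T['image'],cv2.COLOR_BGR2GRAY)
for r in(196,202): print('top row',r,'cols from 360',' '.join(str(int(a)) for a in g[r,360:374]))
for n,x,y in(('far mid',.5445,-.0998),('far front',.5085,-.0958),('rearleft',.5805,.0142)):
    u0=proj(C,(x,y,.094)); u=int(round(u0[0])); v=int(u0[1])
    for m,I in(('old',C['image']),('new',S['image'])):
        print(n,m,' '.join(str(int(a)) for a in cv2.cvtColor(I,cv2.COLOR_BGR2GRAY)[v-14:v+10,u]))
E
python3 q2.py
```

```text
[ 0.506  -0.0074  0.1414] [-0.4  0.9 -1.2] 0.4 0.0101
top row 196 cols from 360 91 98 145 217 243 242 216 196 201 201 196 176 123 81
top row 202 cols from 360 119 197 237 241 244 244 231 210 203 204 199 179 131 85
far mid old 199 216 255 254 244 241 242 243 243 243 239 253 255 255 223 155 124 161 172 164 185 173 220 210
far mid new 177 170 167 171 175 183 185 183 169 153 252 255 234 155 143 161 177 173 165 167 186 177 150 181
far front old 253 253 253 253 253 253 253 253 253 253 253 253 255 255 232 212 183 183 182 157 254 237 167 255
far front new 169 169 168 168 168 168 165 154 249 255 255 219 201 185 166 171 165 195 196 187 176 179 184 149
rearleft old 41 40 41 44 30 21 21 20 21 21 23 20 13 0 255 255 238 182 255 255 251 249 250 250
rearleft new 34 36 40 41 41 41 41 36 17 177 255 255 238 214 255 238 182 183 182 184 184 183 183 184
```

The tray is back over the stack, with its rear-far corner resting and the far edge low. The rear-near corner is up about 18 mm and the gripped corner about 30 mm, so the peel tilt is done. Next I lower it lightly to near level, then squeeze and lift.

>>> {"api": "jog_arm", "payload": {
  "motion": [
    [[0.003, 0, 0.025, 0, 0.117], [0.006, 0, 0.05, 0, 0.117], [0.009, 0, 0.075, 0, 0.117], [0.012, 0, 0.1, 0, 0.117], [0.014, 0, 0.125, 0, 0.117]]
  ]
}}

```text
t: 23.7
tcp_pos: [0.5061, -0.0056, 0.1261]
eef_rot: [0.716, 0.698, 0.0, 0.0]
ft_force: [0.1, -0.4, -0.4]
width: 0.0102
finger_force: 0.0
```

>>> {"api": "jog_arm", "payload": {
  "motion": [
    [[0.003, 0, 0.025, 0, 0.117], [0.005, 0, 0.05, 0, 0.117], [0.006, 0, 0.075, 0, 0.117], [0.007, 0, 0.095, 0, 0.117], [0.007, 0, 0.095, 0, 0.117]]
  ]
}}

```text
t: 24.12
tcp_pos: [0.5059, -0.0048, 0.1147]
eef_rot: [0.717, 0.698, -0.0, -0.0]
ft_force: [-0.6, 0.9, 1.2]
width: 0.0096
finger_force: 0.0
```

```bash
python3 q2.py
```

```text
[ 0.5059 -0.0048  0.1149] [ 0.1  0.7 -0.7] 0.0 0.01
top row 196 cols from 360 155 219 240 244 240 219 196 194 200 197 192 169 121 79
top row 202 cols from 360 212 240 244 245 241 222 203 198 199 199 195 175 127 79
far mid old 199 216 255 254 244 241 242 243 243 243 239 253 255 255 223 155 124 161 172 164 185 173 220 210
far mid new 160 152 155 164 170 168 157 231 255 248 187 166 168 169 159 158 202 182 158 165 185 177 150 182
far front old 253 253 253 253 253 253 253 253 253 253 253 253 255 255 232 212 183 183 182 157 254 237 167 255
far front new 161 161 161 160 159 154 162 254 255 237 173 170 160 165 168 164 207 255 241 182 173 180 184 149
rearleft old 41 40 41 44 30 21 21 20 21 21 23 20 13 0 255 255 238 182 255 255 251 249 250 250
rearleft new 34 38 34 30 32 31 35 34 40 41 39 38 34 16 189 255 247 227 230 191 174 179 175 169
```

The grip went slack on the way down and the tray now sits askew, with the far end about 13 mm high and about 3 mm shifted to the left. I'll open a little to let it settle and nudge it back.

>>> {"api": "jog_arm", "payload": {
  "motion": [
    [[0, 0, 0, 0, 0.13], [0, 0, 0, 0, 0.15], [0, 0, 0, 0, 0.17], [0, 0, 0, 0, 0.17]]
  ]
}}

```text
t: 24.55
tcp_pos: [0.5061, -0.0048, 0.1151]
eef_rot: [0.717, 0.698, 0.0, 0.0]
ft_force: [-0.2, 1.0, -0.6]
width: 0.0144
finger_force: 0.0
```

```bash
python3 q2.py | grep -v old
```

```text
[ 0.5061 -0.0048  0.1151] [ 0.8  0.6 -0.3] 0.0 0.0145
top row 196 cols from 360 156 218 240 244 240 217 198 197 197 198 194 171 119 79
top row 202 cols from 360 214 240 244 245 241 224 205 197 199 200 194 174 126 78
far mid new 161 153 155 164 170 168 157 231 255 248 187 166 169 170 158 159 201 183 158 165 184 177 150 181
far front new 160 162 161 161 159 154 161 254 255 237 173 169 159 164 167 164 207 255 241 182 174 179 184 149
rearleft new 43 45 36 30 34 32 31 35 39 39 39 38 34 16 189 255 248 227 230 191 173 178 175 169
```

The tray rests askew by itself. I'll raise, close the fingers and press its far short rim gently down until it nests level again.

>>> {"api": "jog_arm", "payload": {
  "motion": [
    [[0, 0, -0.2, 0, 0.17], [0, 0, -0.3, 0, 0.17], [-0.35, 0.16, -0.3, 0, 0], [-0.7, 0.34, -0.3, 0, 0], [-0.75, 0.34, -0.3, 0, 0]]
  ]
}}

```text
t: 25.07
tcp_pos: [0.5472, -0.1007, 0.1527]
eef_rot: [0.718, 0.697, 0.001, 0.003]
ft_force: [-0.1, -1.3, 0.2]
width: -0.0003
finger_force: 0.0
```

>>> {"api": "jog_arm", "payload": {
  "motion": [
    [[0, 0, 0.05, 0, 0], [0, 0, 0.1, 0, 0], [0, 0, 0.15, 0, 0], [0, 0, 0.18, 0, 0]]
  ]
}}

```text
t: 25.4
tcp_pos: [0.5436, -0.0941, 0.1282]
eef_rot: [0.716, 0.698, -0.0, -0.001]
ft_force: [0.2, -0.3, -0.0]
width: 0.0004
finger_force: 0.1
```

>>> {"api": "jog_arm", "payload": {
  "motion": [
    [[0, 0, 0.02, 0, 0], [0, 0, 0.035, 0, 0], [0, 0, 0.05, 0, 0]]
  ]
}}

```text
t: 25.65
tcp_pos: [0.5445, -0.0954, 0.1235]
eef_rot: [0.716, 0.698, 0.0, 0.0]
ft_force: [-1.0, -1.7, 5.4]
width: -0.0
finger_force: 2.3
```

>>> {"api": "jog_arm", "payload": {
  "motion": [
    [[0, 0, 0.01, 0, 0], [0, 0, 0.02, 0, 0], [0, 0, 0.03, 0, 0]]
  ]
}}

```text
t: 25.9
tcp_pos: [0.5449, -0.097, 0.1206]
eef_rot: [0.717, 0.697, 0.0, 0.001]
ft_force: [-0.9, -4.1, 8.0]
width: 0.0001
finger_force: 3.7
```

```bash
python3 q2.py | grep -v old
```

```text
[ 0.5448 -0.0972  0.1206] [-1.  -2.8  5.4] 2.79 0.0001
top row 196 cols from 360 87 89 91 88 94 92 90 92 92 93 92 91 91 91
top row 202 cols from 360 89 90 91 89 90 91 93 91 94 91 93 89 90 89
far mid new 31 30 34 32 27 49 95 105 103 106 117 122 119 115 117 149 177 175 164 167 185 177 151 181
far front new 255 254 255 229 158 166 168 170 170 178 171 196 188 209 188 169 168 201 191 183 175 177 179 151
rearleft new 43 42 41 42 42 41 42 39 40 33 8 255 255 250 225 235 255 255 255 223 97 50 64 70
```

The tray rocks (near end lifts as the far end is pressed), so it isn't seated. Rather than force it, I'll go back to the near-end grip, take it off the stack, and level it in the air by letting gravity creep the far end down in a light grip.

>>> {"api": "jog_arm", "payload": {
  "motion": [
    [[0, 0, -0.15, 0, 0], [0, 0, -0.25, 0, 0], [0.4, -0.16, -0.25, 0, 0.2], [0.75, -0.34, -0.25, 0, 0.35], [0.75, -0.34, -0.25, 0, 0.3]]
  ]
}}

```text
t: 26.42
tcp_pos: [0.504, 0.0002, 0.1498]
eef_rot: [0.715, 0.699, 0.0, -0.002]
ft_force: [-0.2, -0.2, -0.5]
width: 0.026
finger_force: 0.0
```

```bash
python3 q2.py | grep -v old; python3 - <<'E'
from h import *
C=dict(np.load('scene1.npz')); S=capture('scene')
d=np.abs(S['image'].astype(int)-np.load('scene2.npz')['image']).max(2)
print((d[228:262,318:352]>25).astype(int).sum(1))
E
```

```text
[ 0.5049 -0.0008  0.15  ] [ 0.8  0.4 -0.1] 0.0 0.0253
top row 196 cols from 360 216 234 240 245 244 221 196 203 201 204 197 176 123 81
top row 202 cols from 360 223 235 243 246 245 224 203 204 207 205 202 179 130 85
far mid new 177 166 152 160 174 175 171 171 171 147 234 255 255 206 156 161 202 182 158 164 185 177 150 182
far front new 167 168 167 169 168 167 166 166 165 153 242 255 255 239 186 176 160 255 243 182 175 179 185 141
rearleft new 41 41 42 40 41 40 39 39 40 39 39 38 33 8 214 255 255 233 217 191 184 187 183 180
[ 1  3  6 10 10 12  5  6 11 14  9  4  7  7  2  3  2  2  1  2  4  4  1  1
  0  0  0  3  4  5  3  3  3  0]
```

Pressing has nearly seated it: the near end is at its nested height and the far end only about 4 mm high (about 2° off level). I'll grip firmly and lift from here.

>>> {"api": "jog_arm", "payload": {
  "motion": [
    [[0, 0.01, 0.1, 0, 0.3], [0, 0.01, 0.2, 0, 0.28], [0, 0.01, 0.29, 0, 0.25], [0, 0.01, 0.335, 0, 0.2], [0, 0.01, 0.335, 0, 0.17]]
  ]
}}

```text
t: 26.98
tcp_pos: [0.5071, -0.006, 0.1081]
eef_rot: [0.717, 0.697, -0.001, -0.0]
ft_force: [1.7, 0.2, 1.4]
width: 0.0144
finger_force: 0.8
```

>>> {"api": "jog_arm", "payload": {
  "motion": [
    [[0, 0, 0, 0, 0.14], [0, 0, 0, 0, 0.12], [0, 0, 0, 0, 0.11], [0, 0, 0, 0, 0.1]]
  ]
}}

```text
t: 27.32
tcp_pos: [0.5074, -0.0053, 0.1097]
eef_rot: [0.717, 0.697, 0.0, 0.0]
ft_force: [0.5, -1.1, -0.9]
width: 0.0109
finger_force: 18.3
```

>>> {"api": "jog_arm", "payload": {
  "motion": [
    [[0, 0, 0, 0, 0.09], [0, 0, 0, 0, 0.07], [0, 0, 0, 0, 0.04], [0, 0, 0, 0, 0.04]]
  ],
  "squeeze": 40
}}

```text
t: 27.65
tcp_pos: [0.5074, -0.005, 0.1098]
eef_rot: [0.717, 0.697, 0.0, 0.0]
ft_force: [0.5, -1.8, 0.5]
width: 0.0096
finger_force: 37.5
```

```bash
python3 q2.py | grep -v old
```

```text
[ 0.5074 -0.005   0.1098] [ 1.3 -3.7  0.9] 37.64 0.0098
top row 196 cols from 360 148 201 230 243 242 208 185 195 195 196 191 173 121 78
top row 202 cols from 360 211 232 239 245 243 218 195 196 197 198 193 176 126 80
far mid new 170 168 157 152 168 178 175 171 166 174 255 255 240 167 145 157 202 178 177 172 174 170 167 185
far front new 166 167 166 167 167 166 168 166 164 143 254 255 247 193 184 176 158 255 241 173 174 181 181 135
rearleft new 32 31 64 50 29 32 32 31 30 36 39 39 34 11 206 255 254 228 220 190 178 181 176 173
```

>>> {"api": "jog_arm", "payload": {
  "motion": [
    [[0, 0, -0.04, 0, 0.04], [0, 0, -0.08, 0, 0.04], [0, 0, -0.12, 0, 0.04], [0, 0, -0.16, 0, 0.04], [0, 0, -0.2, 0, 0.04]]
  ]
}}

```text
t: 28.17
tcp_pos: [0.507, -0.0044, 0.1342]
eef_rot: [0.716, 0.698, 0.0, -0.0]
ft_force: [-0.2, 0.9, -0.9]
width: 0.0066
finger_force: 45.6
```

```bash
python3 q2.py | grep -v old
```

```text
[ 0.5077 -0.0045  0.1346] [-0.1  0.  -1. ] 45.59 0.0067
top row 196 cols from 360 121 193 241 246 245 230 187 189 200 201 196 176 126 80
top row 202 cols from 360 179 231 245 247 246 240 219 205 203 201 198 179 130 83
far mid new 170 169 162 235 255 255 226 160 160 165 170 169 170 170 165 166 178 170 170 171 176 170 166 185
far front new 167 166 157 211 255 255 240 174 149 158 171 169 170 169 164 157 255 255 234 203 192 178 180 133
rearleft new 32 35 39 41 42 36 16 199 255 255 227 205 248 224 179 180 180 175 170 168 170 175 172 167
```

The tray is free and level within about 2° (far end +29 mm, near end +26 mm), the rim is flat in the pads and the pile is left in place. Raise and carry it to the notebook.

>>> {"api": "jog_arm", "payload": {
  "motion": [
    [[0, 0, -0.06, 0, 0.04], [0, 0, -0.16, 0, 0.04], [0, 0, -0.28, 0, 0.04], [0, 0, -0.4, 0, 0.04], [0, 0, -0.49, 0, 0.04]]
  ],
  "squeeze": 60
}}

```text
t: 28.68
tcp_pos: [0.5077, -0.005, 0.1943]
eef_rot: [0.717, 0.697, 0.001, 0.0]
ft_force: [0.9, 0.1, -1.1]
width: 0.0056
finger_force: 66.1
```

>>> {"api": "jog_arm", "payload": {
  "motion": [
    [[0.08, -0.01, 0, 0, 0.04], [0.22, -0.04, 0, 0, 0.04], [0.4, -0.07, 0, 0, 0.04], [0.6, -0.11, 0, 0, 0.04], [0.8, -0.15, 0, 0, 0.04]]
  ]
}}

```text
t: 29.1
tcp_pos: [0.4911, 0.0931, 0.1922]
eef_rot: [0.717, 0.697, -0.0, -0.0]
ft_force: [1.1, 0.4, -0.0]
width: 0.0061
finger_force: 66.1
```

>>> {"api": "jog_arm", "payload": {
  "motion": [
    [[0.2, -0.04, 0, 0, 0.04], [0.4, -0.07, 0, 0, 0.04], [0.6, -0.11, 0, 0, 0.04], [0.8, -0.15, 0, 0, 0.04], [0.95, -0.17, 0, 0, 0.04]]
  ]
}}

```text
t: 29.52
tcp_pos: [0.473, 0.2091, 0.192]
eef_rot: [0.716, 0.698, -0.0, -0.001]
ft_force: [0.0, 0.8, -0.5]
width: 0.0062
finger_force: 66.1
```

>>> {"api": "jog_arm", "payload": {
  "motion": [
    [[0.2, -0.04, 0, 0, 0.04], [0.4, -0.07, 0, 0, 0.04], [0.6, -0.11, 0, 0, 0.04], [0.8, -0.15, 0, 0, 0.04], [0.95, -0.17, 0, 0, 0.04]]
  ]
}}

```text
t: 29.93
tcp_pos: [0.4553, 0.3236, 0.1919]
eef_rot: [0.716, 0.698, -0.0, -0.001]
ft_force: [0.8, -0.1, -1.0]
width: 0.0059
finger_force: 66.1
```

```bash
python3 - <<'E'
from h import *
o=observe(); print(o['t'],o['tcp_pos'],o['joint_pos'][6],o['eef_rot'])
E
```

```text
29.9333 [0.455277   0.32355587 0.19190208] -0.4988912399187949 [ 7.15613212e-01  6.98496433e-01 -3.96655913e-04 -5.54523810e-04]
```

>>> {"api": "jog_arm", "payload": {
  "motion": [
    [[0.17, -0.03, -0.01, 0, 0.04], [0.32, -0.06, -0.015, 0, 0.04], [0.43, -0.08, -0.015, 0, 0.04], [0.49, -0.09, -0.015, 0, 0.04], [0.49, -0.09, -0.015, 0, 0.04]]
  ]
}}

```text
t: 30.35
tcp_pos: [0.4469, 0.3814, 0.1938]
eef_rot: [0.716, 0.699, -0.0, -0.0]
ft_force: [-0.2, 0.7, -0.3]
width: 0.0058
finger_force: 66.1
```

>>> {"api": "jog_arm", "payload": {
  "motion": [
    [[0, 0, 0, 0, 0.04], [0, 0, 0, 0, 0.04], [0, 0, 0, 0, 0.04]]
  ]
}}

```text
t: 30.6
tcp_pos: [0.4484, 0.3783, 0.1943]
eef_rot: [0.717, 0.697, -0.0, 0.0]
ft_force: [-0.3, -0.2, -0.2]
width: 0.0063
finger_force: 66.1
```

```bash
python3 - <<'E'
from h import *
o=observe(); p=o['tcp_pos']; print(o['t'],p,o['finger_force'])
S=capture('scene'); T=capture('top'); np.savez('scene3.npz',**S); np.savez('top3.npz',**T); save(S,'s3');save(T,'t3')
c=p+np.array([.038,-.033,-.0145])
for n,C in(('S',S),('T',T)):
    g=cv2.cvtColor(C['image'],cv2.COLOR_BGR2HSV); m=((g[...,1]<45)&(g[...,2]>140)).astype(np.uint8)
    u,v=proj(C,c).astype(int); k,l,st,ce=cv2.connectedComponentsWithStats(m)
    w=l[v-30:v+30,u-30:u+30]; b=np.argmax(np.bincount(w[w>0])); 
    print(n,'proj centre',u,v,'comp',st[b],ce[b])
    cnt=max(cv2.findContours((l==b).astype(np.uint8),0,2)[0],key=cv2.contourArea); print(cv2.approxPolyDP(cnt,2.0,True)[:,0].tolist())
    print('pred rim corners',[[round(float(a),1) for a in proj(C,c+np.array([sx*.042,sy*.06,0]))] for sx,sy in((-1,1),(1,1),(1,-1),(-1,-1))])
# bystanders / pile vs start
A=np.load('scene1.npz')['image']; 
for n,r in dict(calc=(275,320,390,445),pad=(310,355,312,362),bottle=(132,162,288,306)).items():
    a,b,cc,d=r; print(n,(np.abs(A[a:b,cc:d].astype(int)-S['image'][a:b,cc:d]).max(2)>40).sum())
E
```

```text
30.6 [0.44841292 0.37834635 0.1942941 ] 66.10366527211227
S proj centre 248 137 comp [233 127  35  27 590] [249.62372881 140.11355932]
[[233, 141], [247, 153], [259, 150], [267, 143], [252, 127], [237, 130], [239, 136]]
pred rim corners [[227.3, 133.8], [251.0, 125.5], [270.2, 141.9], [245.6, 151.2]]
T proj centre 217 214 comp [198 202  40  29 860] [221.30930233 215.2244186 ]
[[198, 203], [206, 207], [210, 230], [235, 228], [235, 203]]
pred rim corners [[196.6, 229.8], [196.9, 201.2], [237.7, 200.2], [237.8, 228.8]]
calc 0
pad 0
bottle 0
```

The tray is where predicted and level to within a pixel or two, and the bystanders are unchanged. Last check is the pile and the cover.

```bash
python3 - <<'E'
from h import *
T=dict(np.load('top3.npz')); O=dict(np.load('top1.npz'))
for n,I in(('old',O['image']),('new',T['image'])):
    g=cv2.cvtColor(I,cv2.COLOR_BGR2GRAY)
    print(n,'row196 L',g[196,322:332].tolist(),'R',g[196,361:371].tolist()); print('   col347 F',g[204:214,347].tolist(), 'cover',g[146:150,335:345].mean().round(1), g[165:178:2,347].tolist())
print('exp shift px of rim, 94->81/91mm:', proj(T,(.545,.02,.094))-proj(T,(.545,.02,.081)), proj(T,(.5025,-.04,.094))-proj(T,(.5025,-.04,.081)))
E
```

```text
old row196 L [162, 184, 191, 192, 197, 222, 242, 243, 230, 202] R [229, 238, 238, 243, 240, 212, 186, 193, 190, 186]
   col347 F [220, 227, 242, 245, 243, 227, 194, 179, 189, 196] cover 221.2 [243, 242, 236, 227, 232, 231, 232]
new row196 L [187, 186, 187, 190, 209, 234, 243, 244, 240, 218] R [223, 233, 242, 237, 202, 178, 183, 182, 186, 179]
   col347 F [243, 229, 191, 189, 226, 240, 235, 209, 178, 180] cover 215.4 [240, 239, 233, 222, 227, 225, 227]
exp shift px of rim, 94->81/91mm: [ 0.02314708 -0.51615539] [ 0.19294713 -0.404765  ]
```

```bash
python3 -c "
from h import *
print(job_done())"
```

```text
the job is handed in; nothing more can be done
None
```

I handed the job in at about 31 s: the cover is resting on its stop, and the top tray is held about level over the red notebook, underside about 15 cm above the bench. Three things went imperfectly:
- **First lift:** it carried the tray up almost level, so I put it back on the stack and did the corner-up peel on the second try.
- **Force:** putting it back pushed with about 50 N for a moment, through the fingers and tray.
- **Pile:** it moved about 4 mm; the calculator, note pad and brown bottle did not move.

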